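# Put the spare batteries away and press every cap home

### The job

Put away the spare battery cells: lower every cell that is here into a well of its own in the grey storage block, upright, and let it drop to the bottom. Then set one blue cap on every well, on any empty well too, and press each cap straight down until its orange collar has sunk fully home. Leave the other things on the cabinet where they are.

Things in the scene. Friction and masses are not known exactly. Their poses are not given: they have to be found in the camera images.
- caddy: Grey storage block, 214 (x) x 74 (y) x 82 mm high, fixed to the surface; origin at the centre of its underside, z up. Three round blind wells stand in a row along its own x axis at x = -70, 0, +70 mm: bore 37 mm, floor 6 mm above the underside (76 mm deep from the block's top). Each mouth is ringed by an orange collar. Only one cell fits in a well.
- well0 (a point): Centre of the mouth of well 0 (caddy x = -70 mm), level with the block's top, 82 mm above the surface; z up along the well.
- collar0 (a joint): Travel in m of the orange seal collar round that well (outer 52 mm, bore 37 mm): 0 = up, its top 7 mm above the block's top; 0.006 = fully home, its top 1 mm above the block. Stiff sliding fit without a spring: needs a push of about 8 to 10 N straight down and stays where it is left. It starts nearly up (0 to 0.0015).
- collar0_top (a point): Centre of the top face of the collar of well 0; sinks with it.
- well1 (a point): Centre of the mouth of well 1 (caddy x = 0 mm), level with the block's top, 82 mm above the surface; z up along the well.
- collar1 (a joint): Travel in m of the orange seal collar round that well (outer 52 mm, bore 37 mm): 0 = up, its top 7 mm above the block's top; 0.006 = fully home, its top 1 mm above the block. Stiff sliding fit without a spring: needs a push of about 8 to 10 N straight down and stays where it is left. It starts nearly up (0 to 0.0015).
- collar1_top (a point): Centre of the top face of the collar of well 1; sinks with it.
- well2 (a point): Centre of the mouth of well 2 (caddy x = 70 mm), level with the block's top, 82 mm above the surface; z up along the well.
- collar2 (a joint): Travel in m of the orange seal collar round that well (outer 52 mm, bore 37 mm): 0 = up, its top 7 mm above the block's top; 0.006 = fully home, its top 1 mm above the block. Stiff sliding fit without a spring: needs a push of about 8 to 10 N straight down and stays where it is left. It starts nearly up (0 to 0.0015).
- collar2_top (a point): Centre of the top face of the collar of well 2; sinks with it.
- cell0: Large (D size) battery cell, a steel cylinder with green and white sleeve, 33 mm diameter, 61 mm tall with its 2 mm contact nub on top, about 0.13 kg, standing upright; origin at the centre of its flat lower end, z up. May be absent (no pose) from the start.
- cell1: Large (D size) battery cell, a steel cylinder with green and white sleeve, 33 mm diameter, 61 mm tall with its 2 mm contact nub on top, about 0.13 kg, standing upright; origin at the centre of its flat lower end, z up. May be absent (no pose) from the start.
- cell2: Large (D size) battery cell, a steel cylinder with green and white sleeve, 33 mm diameter, 61 mm tall with its 2 mm contact nub on top, about 0.13 kg, standing upright; origin at the centre of its flat lower end, z up. May be absent (no pose) from the start.
- cap0: Blue press-on cap, 40 mm tall, about 0.05 kg, standing on its plug: black tapered plug below (30 mm diameter at the foot, 35 mm at 12 mm up), flange 52 mm diameter from 12 to 18 mm, round knob 20 mm diameter from 18 to 40 mm with a thin white band. Origin at the centre of the plug's foot, z up. The three caps are alike; any fits any well. On a well the flange rests on the collar's top with the plug inside.
- cap1: Blue press-on cap, 40 mm tall, about 0.05 kg, standing on its plug: black tapered plug below (30 mm diameter at the foot, 35 mm at 12 mm up), flange 52 mm diameter from 12 to 18 mm, round knob 20 mm diameter from 18 to 40 mm with a thin white band. Origin at the centre of the plug's foot, z up. The three caps are alike; any fits any well. On a well the flange rests on the collar's top with the plug inside.
- cap2: Blue press-on cap, 40 mm tall, about 0.05 kg, standing on its plug: black tapered plug below (30 mm diameter at the foot, 35 mm at 12 mm up), flange 52 mm diameter from 12 to 18 mm, round knob 20 mm diameter from 18 to 40 mm with a thin white band. Origin at the centre of the plug's foot, z up. The three caps are alike; any fits any well. On a well the flange rests on the collar's top with the plug inside.
- sticky_pad: Yellow pad of sticky notes, 76x76x18 mm; bystander, loose, to be left alone; origin at the centre of its underside. To its left stand a battery backup 226 mm high (x from 0.50 m, y 0.21 to 0.33 m) and a tower computer 410 mm high (x from 0.51 m, y 0.47 to 0.67 m), behind it a router with antennas, 168 mm high (x from 0.62 m): fixed, steer clear of them.
- clip_dish: Small brass dish of clips, 68 mm across, 24 mm high; bystander, loose, to be left alone; origin at the centre of its underside.
- eraser: White eraser in a blue sleeve, 48x23x13 mm; bystander, loose, to be left alone; origin at the centre of its underside.
- stapler: Red and black stapler, 148x37x40 mm, on the flat white box; bystander, loose, to be left alone; origin at the centre of its underside.
- calculator: Pocket calculator, 125x76x14 mm, on the flat white box; bystander, loose, to be left alone; origin at the centre of its underside.
There are look-alikes about, which are no part of the job. What is shaped like the cap1 but red is not meant.

How it is judged (in metres and radians):
On the way, in this order (a step that is already met when the one before it is completed fails the run):
1. every cell that is present stands at the bottom of a well (((horizontal distance between cell0 and well0 below 0.006 m and z of cell0 in the frame of caddy below 0.01 m and angle between cell0's own z axis and vertical below 0.12 rad and linear speed of cell0 below 0.02 m/s) or (horizontal distance between cell0 and well1 below 0.006 m and z of cell0 in the frame of caddy below 0.01 m and angle between cell0's own z axis and vertical below 0.12 rad and linear speed of cell0 below 0.02 m/s) or (horizontal distance between cell0 and well2 below 0.006 m and z of cell0 in the frame of caddy below 0.01 m and angle between cell0's own z axis and vertical below 0.12 rad and linear speed of cell0 below 0.02 m/s)) and ((horizontal distance between cell1 and well0 below 0.006 m and z of cell1 in the frame of caddy below 0.01 m and angle between cell1's own z axis and vertical below 0.12 rad and linear speed of cell1 below 0.02 m/s) or (horizontal distance between cell1 and well1 below 0.006 m and z of cell1 in the frame of caddy below 0.01 m and angle between cell1's own z axis and vertical below 0.12 rad and linear speed of cell1 below 0.02 m/s) or (horizontal distance between cell1 and well2 below 0.006 m and z of cell1 in the frame of caddy below 0.01 m and angle between cell1's own z axis and vertical below 0.12 rad and linear speed of cell1 below 0.02 m/s)) and ((horizontal distance between cell2 and well0 below 0.006 m and z of cell2 in the frame of caddy below 0.01 m and angle between cell2's own z axis and vertical below 0.12 rad and linear speed of cell2 below 0.02 m/s) or (horizontal distance between cell2 and well1 below 0.006 m and z of cell2 in the frame of caddy below 0.01 m and angle between cell2's own z axis and vertical below 0.12 rad and linear speed of cell2 below 0.02 m/s) or (horizontal distance between cell2 and well2 below 0.006 m and z of cell2 in the frame of caddy below 0.01 m and angle between cell2's own z axis and vertical below 0.12 rad and linear speed of cell2 below 0.02 m/s))), for 0.2 s.
2. every well has its cap on, pressed until the collar is home (value of joint each of collar0, collar1, collar2 above 0.0048 m and ((horizontal distance between cap0 and well0 below 0.004 m and z of cap0 in the frame of collar0_top below -0.0105 m and angle between cap0's own z axis and vertical below 0.06 rad and linear speed of cap0 below 0.02 m/s) or (horizontal distance between cap1 and well0 below 0.004 m and z of cap1 in the frame of collar0_top below -0.0105 m and angle between cap1's own z axis and vertical below 0.06 rad and linear speed of cap1 below 0.02 m/s) or (horizontal distance between cap2 and well0 below 0.004 m and z of cap2 in the frame of collar0_top below -0.0105 m and angle between cap2's own z axis and vertical below 0.06 rad and linear speed of cap2 below 0.02 m/s)) and ((horizontal distance between cap0 and well1 below 0.004 m and z of cap0 in the frame of collar1_top below -0.0105 m and angle between cap0's own z axis and vertical below 0.06 rad and linear speed of cap0 below 0.02 m/s) or (horizontal distance between cap1 and well1 below 0.004 m and z of cap1 in the frame of collar1_top below -0.0105 m and angle between cap1's own z axis and vertical below 0.06 rad and linear speed of cap1 below 0.02 m/s) or (horizontal distance between cap2 and well1 below 0.004 m and z of cap2 in the frame of collar1_top below -0.0105 m and angle between cap2's own z axis and vertical below 0.06 rad and linear speed of cap2 below 0.02 m/s)) and ((horizontal distance between cap0 and well2 below 0.004 m and z of cap0 in the frame of collar2_top below -0.0105 m and angle between cap0's own z axis and vertical below 0.06 rad and linear speed of cap0 below 0.02 m/s) or (horizontal distance between cap1 and well2 below 0.004 m and z of cap1 in the frame of collar2_top below -0.0105 m and angle between cap1's own z axis and vertical below 0.06 rad and linear speed of cap1 below 0.02 m/s) or (horizontal distance between cap2 and well2 below 0.004 m and z of cap2 in the frame of collar2_top below -0.0105 m and angle between cap2's own z axis and vertical below 0.06 rad and linear speed of cap2 below 0.02 m/s))), for 0.2 s.
At the end, for the whole second after the job is handed in: Each cell present stands upright within 4 mm of a well's floor and 6 mm of its axis; each well has a level cap (within 0.06 rad, 4 mm of the axis), flange within 1.5 mm of the collar, collar in by at least 4.8 of 6 mm; all released and at rest (all of step 1 and all of step 2); the robot touches nothing.
It fails at once if a bystander (sticky pad, clip dish, eraser, stapler, calculator) is moved more than 3 cm (distance of any of sticky_pad, clip_dish, eraser, stapler, calculator from where it was at the start of the episode above 0.03 m).
Of cell0, cell1, cell2 only 2 to 3 are there at a start; the rules pass over those that are not, and their reading is None.
At some moment in a run one of cap0, cap1, cap2 may be knocked a few centimetres aside while the robot is not near it.
It also fails if it takes over 192 s, if anything falls off the work surface, if the arm or the gripper's body presses on something with over 40 N, if the wrist force passes 120 N, or if a joint passes its speed limit or range.

### The arm

A 6-joint arm with a two-finger parallel gripper is mounted at the origin on a cart in front of the work surface, level with it; the furniture and walls round the work are solid. World frame = base frame: x ahead of the robot, y to its left, z up, the work surface at z = 0. Lengths are in mm, angles in degrees, forces in N, time in s.
With the tool pointing down it reaches from about 350 to 850 mm from the base axis. Payload 8.1 kg.
Tool frame: the origin (TCP) lies midway between the tips of the shut fingers; the grasp point (between the pads) lies 19 mm behind it (hold_point_z is the distance from the TCP to the grasp point, in mm); z points along the fingers, y is the direction in which the jaws open and shut (so a half turn about z gives the same grasp; the last joint's range is limited). The gripper opens to 85 mm and grips with 20 to 120 N. Pads are 22 mm wide; open, the fingers measure 114 mm over their backs; the gripper's body (76 mm by 85 mm) begins 54 mm behind the grasp point. The pads swing forward as they close: fully open they stand 13 mm farther back than shut.
Start: joints at [-80.982, 7.471, 85.268, -0, 87.261, -4.893], TCP at [144.273, -582.4, 194.592] pointing down, gripper open.
Joint ranges: [-169.43, 169.43], [-51.17, 129.36], [1.28, 143.12], [-76.62, 256.62], [0, 156.53], [-152.29, 152.29]. Speed limits (degrees/s): [136.94, 136.94, 159.86, 180, 180, 180].

### API

Orientations are given as [roll, pitch, yaw] about the fixed x, y, z axes, in that order (R = Rz(yaw) Ry(pitch) Rx(roll)).
In Python, from bench import sense, snapshot, camera_params, hand_in, hold_point_z gives the robot as it stands.
- The arm moves only by the tool servo_tool, never from a script. Its argument "motion" is a list of rows, each a list of 7 numbers: the finger opening in mm, from 0 to 85.4, then the shift along the tool's x, y, z in mm, then the turn, a rotation vector about the tool's x, y, z in rad. A call has 1 to 10 rows; each row shifts and turns the pose as measured when the row begins, along the tool's axes as they then stand; what a row does not reach is not made up. A row lasts 1/10 s, in which the tool goes at most 50 mm and 8.59 degrees, less where a joint would pass 70% of its speed; a pose out of reach is approached as far as the arm can. A call with a gripper value outside its range is refused whole. The fingers move at their own pace and stop on an object; "force" is the grip in N (left out, the last holds). Time passes only in rows, so rows that do not move let the fingers close. It gives the time, the measured TCP pose, the force and the opening at its end, in the units of the state.
- sense(): the state, without advancing time (a new reading comes with each control period).
- snapshot(name): name is "scene" or "top" or "wrist"; returns the picture (420x560x3 uint8, blue, green, red); there is no depth.
- camera_params(name): a dict with "fx", "fy", "cx", "cy" (pixels), "R" (3x3) and "t" (3): a world point X has camera coordinates R X + t; the wrist camera has in their place "tool_from_camera" (4x4, takes a point from camera to tool coordinates, whose origin is the TCP and whose axes are the flange's). Camera axes: x right, y down, z forward; pixel columns grow to the right and rows downward; lengths in mm; the calibration is good to about 2 mm. A picture is of the moment at which its call begins: read the wrist's pose just before it. camera_params takes no time and is no camera call.
- hand_in(): hands the job in, once; it reports no verdict.
The state is a dict: "time": time; "joint_pos": joint angles; "qd": joint speeds; "joint_efforts": joint torques, N m; "tool_pos": TCP position; "tcp_rot": TCP orientation; "ft_force": force on the tool from outside, world axes, zero at the start; "wrist_torque": the same for the moment, N m; "finger_gap": finger opening in mm.
Only numpy, scipy, OpenCV 4.12 (cv2) and the standard library are available. Lean on these libraries where they do the work, as an engineer would, in place of code of your own. Each camera call takes 0.05 s, during which the arm holds its last target. There are 200 camera calls.

## Working session

There is one attempt and no reset: what is moved stays moved. The work goes in short steps, Python scripts to look and compute and a tool call to move; the robot and the scene stay as the last step left them, time stands still between calls to the robot, and variables do not carry over. Pictures are saved under pics/ and viewed, about 12 in all and at most 16, crops included, and the job is handed in when it is done.

Besides the shell and the picture viewer there is one more tool, called by a JSON object that holds its "name" and its "arguments", one argument or row to a line. servo_tool: Moves the arm, as the interface text tells. Its arguments: {"type":"object","properties":{"motion":{"type":"array"},"force":{"type":"number"}},"required":["motion"]}

```bash
mkdir -p pics; ls; python3 - <<'E'
from bench import *
import cv2,numpy as np
for n in("scene","top","wrist"):
    cv2.imwrite(f"pics/{n}0.png",snapshot(n)); print(n,camera_params(n))
print(sense(),hold_point_z)
E
```

```text
pics
scene {'fx': 394.2773547631231, 'fy': 394.2773547631231, 'cx': 275.7262071250571, 'cy': 209.7227483900463, 'R': array([[ 0.44843918, -0.89373628, -0.01173719],
       [-0.36873507, -0.17302173, -0.91328962],
       [ 0.81420928,  0.41388276, -0.40714164]]), 't': array([-319.09736006,  272.06310906,  703.75693188])}
top {'fx': 393.72431662849675, 'fy': 393.72431662849675, 'cx': 274.8790160068373, 'cy': 207.08160412452088, 'R': array([[-1.05567933e-03, -9.99849018e-01,  1.73443539e-02],
       [-9.95809270e-01, -5.35014893e-04, -9.14527797e-02],
       [ 9.14482515e-02, -1.73682132e-02, -9.95658356e-01]]), 't': array([-86.80373348, 546.18902841, 937.37123101])}
wrist {'fx': 290.2337013335423, 'fy': 290.2337013335423, 'cx': 277.31049161525624, 'cy': 209.36525612091438, 'tool_from_camera': array([[ 3.42269062e-04, -9.56610584e-01, -2.91369309e-01,
         7.36411949e+01],
       [ 9.99999841e-01,  4.57961719e-04, -3.28867924e-04,
        -1.15629557e+00],
       [ 4.48034527e-04, -2.91369150e-01,  9.56610588e-01,
        -1.79015675e+02],
       [ 0.00000000e+00,  0.00000000e+00,  0.00000000e+00,
         1.00000000e+00]])}
{'time': 0.15, 'joint_pos': array([-8.09807744e+01,  7.50699155e+00,  8.53147841e+01,  4.11149291e-04,
        8.72618476e+01, -4.89343947e+00]), 'qd': array([ 0.09345065, -0.10083358, -0.14426359,  0.04201756, -0.06290818,
        0.0974129 ]), 'joint_efforts': array([ 1.82758951e-03, -5.70061898e+01, -5.01159382e+01, -1.54333784e-04,
        9.70030320e-03, -7.82401685e-06]), 'tool_pos': array([ 144.2111241 , -581.91995053,  193.76800104]), 'tcp_rot': array([-1.79916717e+02, -7.54245171e-03,  1.39126396e+01]), 'ft_force': array([-0.19005692, -0.44027361,  0.22861995]), 'wrist_torque': array([-0.02961598, -0.00958401,  0.00580136]), 'finger_gap': 85.35011683728438} 18.700000000000003
```

View pics/scene0.png

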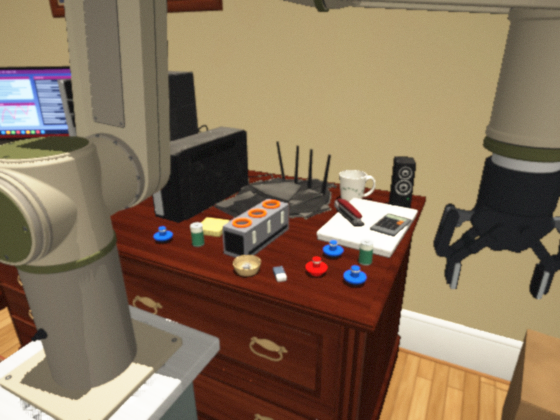

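View pics/top0.png

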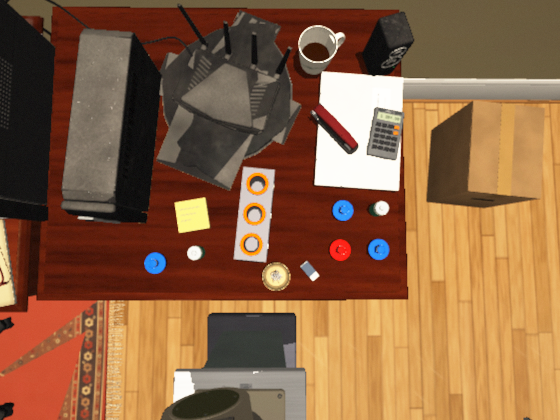

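The scene shows the caddy, two green and white cells (scene 197,235 and 366,252), three blue caps (163,235; 333,249; 355,276) and a red look-alike (317,266), which is not meant. In the top view the cells are at (195,253) and (381,209), and the blue caps at (155,263), (343,210) and (378,249). The red one is at (340,250).

```bash
cat > h.py <<'E'
from bench import *
import cv2,numpy as np
from scipy.spatial.transform import Rotation as Ro
RNG={'blue':((100,120,60),(130,255,255)),'orange':((5,150,120),(20,255,255)),'green':((65,60,20),(95,255,255))}
def pose():
    s=sense();return np.array(s['tool_pos']),Ro.from_euler('xyz',s['tcp_rot'],degrees=True).as_matrix()
def grab(n,save=None):
    P=pose();im=snapshot(n);c=camera_params(n)
    if n=='wrist':
        T=c['tool_from_camera'];Rw=P[1]@T[:3,:3];o=P[1]@T[:3,3]+P[0]
    else: Rw=c['R'].T;o=-Rw@c['t']
    if save: cv2.imwrite(f'pics/{save}.png',im)
    return im,(c,Rw,o)
def ray(cam,px,z):
    c,Rw,o=cam;px=np.atleast_2d(np.float64(px))
    d=np.c_[(px[:,0]-c['cx'])/c['fx'],(px[:,1]-c['cy'])/c['fy'],np.ones(len(px))]@Rw.T
    return (o+d*((z-o[2])/d[:,2])[:,None])[:,:2]
def proj(cam,X):
    c,Rw,o=cam;p=(np.atleast_2d(X)-o)@Rw
    return np.c_[p[:,0]/p[:,2]*c['fx']+c['cx'],p[:,1]/p[:,2]*c['fy']+c['cy']]
def blobs(im,col,amin):
    m=cv2.inRange(cv2.cvtColor(im,cv2.COLOR_BGR2HSV),*map(np.array,RNG[col]))
    m=cv2.morphologyEx(m,cv2.MORPH_CLOSE,np.ones((3,3),np.uint8))
    cs,_=cv2.findContours(m,cv2.RETR_EXTERNAL,cv2.CHAIN_APPROX_NONE)
    return [k for k in cs if cv2.contourArea(k)>amin]
def circ(cam,k,z):  # outline cast on plane z -> robust circle (centre, diameter)
    w=ray(cam,k[:,0,:],z).astype(np.float32)
    (x,y),r=cv2.minEnclosingCircle(w);e=cv2.fitEllipse(w)
    return np.round([*e[0],e[1][0],e[1][1],x,y,2*r],1)
def tool(xy,z=None,yaw=None):  # shift & turn in tool axes
    p,R=pose();d=np.array([*xy,p[2] if z is None else z])-p
    print('tcp',p.round(1),'yaw',np.degrees(np.arctan2(R[1,0],R[0,0])).round(2),'shift',(R.T@d).round(1))
E
python3 - <<'E'
from h import *
im,cam=grab('top')
for col,z,a in(('blue',18,60),('orange',88,60),('green',40,5)):
    for k in blobs(im,col,a): print(col,k[:,0].mean(0).round(1),circ(cam,k,z))
for px,z in(((195,253),60),((381,208),60),((340,250),18),((276,277),20),((310,271),10),((192,215),18)):print(px,ray(cam,px,z))
cv2.imwrite('pics/c1.png',cv2.resize(im[150:310,120:420],(750,400),interpolation=cv2.INTER_CUBIC))
E
```

```text
blue [154.7 262.7] [411.7 204.1  50.8  51.7 411.5 204.   53.8]
blue [378.1 249. ] [ 444.  -340.3   50.6   51.4  443.9 -340.5   53.4]
blue [342.4 210. ] [ 539.8 -254.    50.5   51.7  539.7 -254.3   53.6]
orange [ 86.7 373.1] [173.6 326.   16.8  42.2 175.2 327.1  40.6]
orange [311.3 389.6] [ 127.9 -164.2   16.5  147.3  141.4 -163.7  131.9]
orange [103.4 360.3] [206.5 293.4  37.8 226.6 206.3 293.1 254.2]
orange [ 45.2 353.9] [212.9 420.7 202.5 295.5 207.2 404.  317.1]
orange [250.9 244. ] [456.6 -31.4  47.9  48.3 456.6 -31.5  50.3]
orange [ 13.6 253.1] [475.3 502.9  24.3 204.  430.9 504.5 163. ]
orange [253.8 213.3] [526.  -38.   48.1  48.8 525.9 -38.2  50.6]
orange [257.  183.2] [595.4 -44.7  47.9  48.9 595.3 -44.7  50.5]
orange [371.2 323. ] [ 375.2 -328.2  643.5 1102.   441.1 -243.8 1255.9]
green [372.2 210.1] [ 540.5 -332.2   26.8   30.2  539.1 -327.7   27.5]
(195, 253) [[435.67505222  99.57868841]]
(381, 208) [[ 540.97345546 -337.84986773]]
(340, 250) [[ 441.43198389 -246.45407743]]
(276, 277) [[376.66903504 -89.58263635]]
(310, 271) [[ 390.16212751 -173.24664695]]
(192, 215) [[527.26967285 116.23849468]]
```

View pics/c1.png

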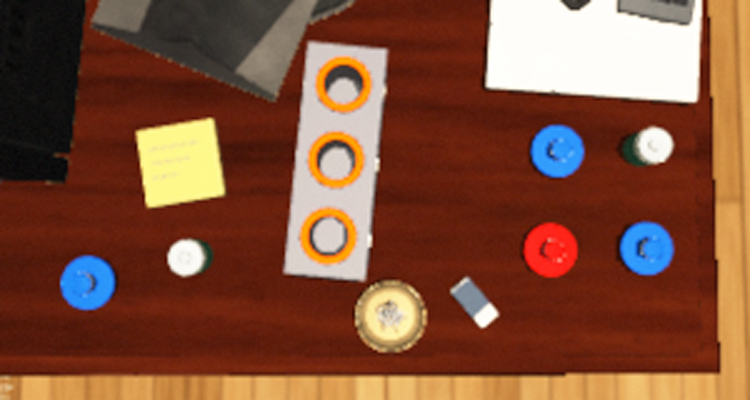

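{"name": "servo_tool", "arguments": {
  "motion": [
    [60,0,0,0,0,0,-0.148],
    [60,0,0,0,0,0,-0.148],
    [60,0,0,0,0,0,-0.148],
    [60,0,0,0,0,0,-0.148],
    [60,0,0,0,0,0,-0.148],
    [60,0,0,0,0,0,-0.148],
    [60,0,0,0,0,0,-0.148],
    [60,0,0,0,0,0,-0.148],
    [60,0,0,0,0,0,-0.148],
    [60,0,0,0,0,0,0]
  ],
  "force": 40
}}

```text
time: 1.2
tool_pos: [143.9, -580.1, 190.6]
tcp_rot: [-180.0, -0.4, 91.6]
ft_force: [0.3, -1.2, -0.2]
finger_gap: 59.9
```

```bash
python3 -c "
from h import *
tool((541,-338),160)"
```

```text
tcp [ 143.9 -580.1  190.6] yaw 91.56 shift [231.  403.6  31.9]
```

{"name": "servo_tool", "arguments": {
  "motion": [
    [60,24,42,0,0,0,0],
    [60,24,42,0,0,0,0.02],
    [60,24,42,0,0,0,0],
    [60,24,42,0,0,0,0],
    [60,24,42,0,0,0,0],
    [60,24,42,2,0,0,0],
    [60,24,42,5,0,0,0],
    [60,24,42,5,0,0,0],
    [60,24,42,5,0,0,0],
    [60,5,8,5,0,0,0]
  ]
}}

```text
time: 2.2
tool_pos: [542.3, -357.5, 168.5]
tcp_rot: [-180.0, -0.3, 87.0]
ft_force: [-0.2, 0.4, -0.5]
finger_gap: 59.9
```

```bash
python3 - <<'E'
from h import *
tool((541,-338),160)
im,cam=grab('wrist','w1')
print(proj(cam,[[541,-338,60],[541,-338,0]]))
for z in(15,40): 
  for k in blobs(im,'green',100)+blobs(im,'blue',100): print(cv2.boundingRect(k),circ(cam,k,z))
E
```

```text
tcp [ 542.3 -357.5  168.5] yaw 87.03 shift [19.4 -2.3  8.6]
[[276.02150808 179.72661789]
 [276.26356772 170.34700043]]
(168, 154, 46, 45) [ 441.8 -338.1   51.1   52.   441.8 -338.3   53. ]
(245, 65, 49, 53) [ 537.8 -251.3   51.    51.3  537.7 -251.4   52.5]
(168, 154, 46, 45) [ 449.5 -333.9   47.3   48.1  449.6 -334.1   49. ]
(245, 65, 49, 53) [ 538.3 -253.7   47.2   47.5  538.2 -253.8   48.6]
```

View pics/w1.png

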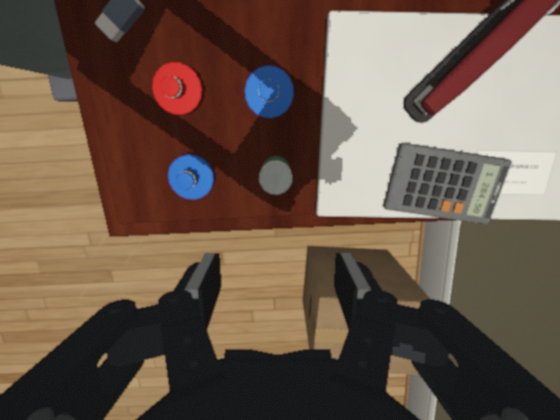

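```bash
cat >> h.py <<'E'
def disc(im,cam,guess,z,smax=80,win=28,vmin=60,lo=None):  # low-saturation disc near guess (world xy, z)
    u,v=proj(cam,[[*guess,z]])[0].astype(int);h=cv2.cvtColor(im,cv2.COLOR_BGR2HSV)
    m=((h[...,1]<smax)&(h[...,2]>vmin)).astype(np.uint8);q=np.zeros_like(m);cv2.circle(q,(u,v),win,1,-1);m&=q
    cs,_=cv2.findContours(m,cv2.RETR_EXTERNAL,cv2.CHAIN_APPROX_NONE);k=max(cs,key=cv2.contourArea)
    return (u,v),cv2.boundingRect(k),circ(cam,k,z)
E
python3 - <<'E'
from h import *
im,cam=grab('wrist')
h=cv2.cvtColor(im,cv2.COLOR_BGR2HSV);print(cam[2]);print(h[176,250:302:3].tolist())
r=disc(im,cam,(541,-338),59);print(r);tool(r[2][:2],100)
E
```

```text
[ 544.60950674 -283.46790392  346.68229975]
[[9, 206, 47], [7, 165, 51], [7, 187, 49], [7, 88, 61], [38, 9, 108], [45, 9, 112], [38, 9, 111], [42, 11, 113], [30, 9, 110], [42, 11, 112], [38, 9, 112], [45, 9, 115], [48, 11, 117], [38, 9, 115], [26, 18, 100], [7, 193, 45], [9, 182, 49], [7, 175, 48]]
((np.int64(277), np.int64(179)), (260, 159, 34, 37), array([ 540.3, -335.5,   33.7,   35.9,  540.5, -335.5,   36.6]))
tcp [ 539.2 -359.1  167.5] yaw 87.05 shift [23.2  0.1 67.6]
```

{"name": "servo_tool", "arguments": {
  "motion": [
    [55,8,0,10,0,0,0],
    [55,8,0,15,0,0,0],
    [55,8,0,15,0,0,0],
    [55,0,0,15,0,0,-0.05],
    [55,0,0,5,0,0,0],
    [55,0,0,0,0,0,0],
    [55,0,0,0,0,0,0]
  ]
}}

```text
time: 3.0
tool_pos: [532.2, -336.8, 101.8]
tcp_rot: [-179.6, -0.3, 88.9]
ft_force: [0.3, -0.2, 1.1]
finger_gap: 55.1
```

```bash
python3 - <<'E'
from h import *
im,cam=grab('wrist','w2');print(sense()['qd'].round(2))
r=disc(im,cam,(541,-337),59);print(r);tool(r[2][:2],32)
cv2.imwrite('pics/w2.png',im[100:420])
E
```

```text
[ 0.26 -0.03 -0.81 -0.04  0.07 -0.43]
((np.int64(289), np.int64(218)), (268, 193, 42, 45), array([ 539.9, -334.2,   33. ,   37.4,  540.6, -334. ,   37.7]))
tcp [ 532.3 -336.9  102. ] yaw 88.92 shift [ 2.4  8.  70. ]
```

View pics/w2.png

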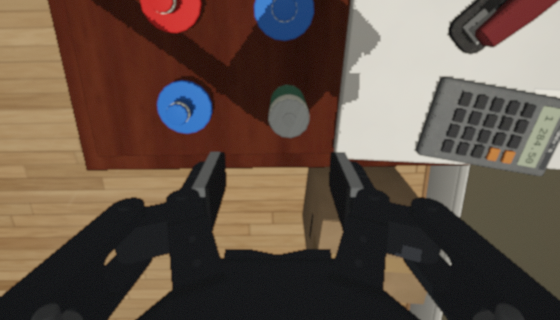

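{"name": "servo_tool", "arguments": {
  "motion": [
    [50,0,8,0,0,0,-0.02],
    [50,0,0,10,0,0,0],
    [50,0,0,15,0,0,0],
    [50,0,0,15,0,0,0],
    [50,0,0,10,0,0,0],
    [50,0,0,0,0,0,0]
  ]
}}

```text
time: 3.65
tool_pos: [541.6, -337.7, 48.8]
tcp_rot: [-179.8, -0.2, 90.1]
ft_force: [-0.5, -0.1, -0.0]
finger_gap: 50.0
```

```bash
python3 -c "
from h import *
tool((540.3,-336.6),32);print(sense()['tcp_rot'])"
```

```text
tcp [ 541.6 -337.7   48.8] yaw 90.07 shift [ 1.  -1.2 16.8]
[-179.75948431   -0.24502298   90.06944733]
```

{"name": "servo_tool", "arguments": {
  "motion": [
    [50,0.5,-1,8,0,0,0],
    [50,0.5,0,8,0,0,0],
    [50,0,0,2,0,0,0],
    [25,0,0,0,0,0,0],
    [25,0,0,0,0,0,0],
    [25,0,0,0,0,0,0],
    [25,0,0,0,0,0,0],
    [25,0,0,0,0,0,0]
  ],
  "force": 40
}}

```text
time: 4.45
tool_pos: [540.9, -336.9, 30.2]
tcp_rot: [-179.8, -0.2, 90.1]
ft_force: [-0.3, -0.7, -0.2]
finger_gap: 25.1
```

```bash
python3 -c "
from h import *
tool((526,-38),165)"
```

```text
tcp [ 540.9 -336.9   30.2] yaw 90.06 shift [ 299.4  -15.  -133.7]
```

```bash
python3 - <<'E'
from h import *
a=grab('wrist')[0][120:420]; b=grab('scene')[0][180:320,260:460]
cv2.imwrite('pics/w3.png',np.vstack([a,cv2.resize(b,(429,300))[:, :429] if 0 else cv2.copyMakeBorder(cv2.resize(b,(428,300)),0,0,0,132,0)]))
E
```

```text
(no output)
```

View pics/w3.png

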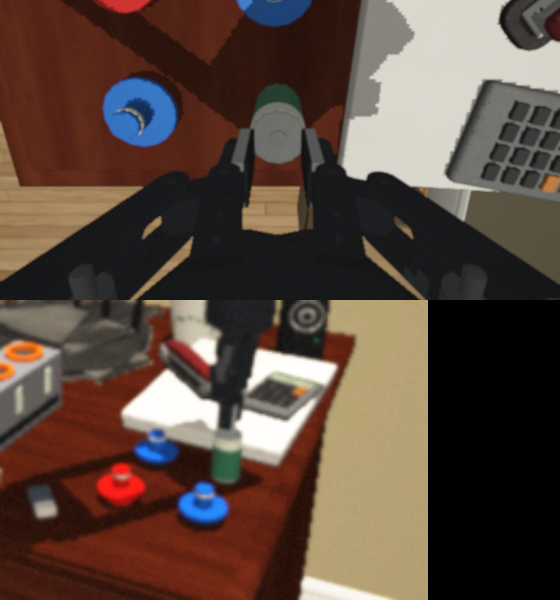

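```bash
python3 - <<'E'
from h import *
im,cam=grab('wrist');p=pose()[0];print(p,cam[2])
print('TCP px',proj(cam,[p,p+[0,0,19],[p[0],p[1],59]]))
print(disc(im,cam,(540.5,-325),59,win=34,vmin=90))
im,cam=grab('scene');print('scene tcp',proj(cam,[p,[540.5,-336.6,59],[540.5,-336.6,0]]))
im,cam=grab('scene');g=blobs(im,'green',10);print([(cv2.boundingRect(k)) for k in g])
E
```

```text
[ 540.86521364 -336.88067379   30.08569341] [ 540.61868544 -262.37983164  209.50175134]
TCP px [[278.47684543 239.08604819]
 [278.48545705 251.22948946]
 [278.4907023  258.62592751]]
((np.int64(277), np.int64(239)), (251, 222, 54, 52), array([ 540.2, -330.5,   28.8,   31.4,  540.3, -330.8,   32.1]))
scene tcp [[364.78603323 250.81595493]
 [365.56857549 240.7327781 ]
 [363.69196466 261.14082229]]
[(359, 250, 13, 14), (192, 233, 11, 13)]
```

```bash
python3 - <<'E'
from h import *
im,cam=grab('scene')
p=np.array([144.2,-582,193.8]);y=np.array([.24,-.97,0])
for s in(0,13,26,40): print(s,proj(cam,[p+y*45+[0,0,s],p-y*45+[0,0,s]]).round(0).tolist())
im0=cv2.imread('pics/scene0.png')[190:310,420:560]
p=pose()[0];u,v=proj(cam,[p])[0].astype(int)
b=im[v-50:v+25,u-44:u+44].copy()
for s,c in((0,(0,0,255)),(19,(0,255,255)),(29,(255,255,0))):
    q=proj(cam,[p+[0,0,s]])[0]; print(s,q)
cv2.imwrite('pics/d.png',np.vstack([cv2.resize(im0,(700,600))[:300*0+600],])[:, :]) if 0 else None
A=cv2.resize(b,(616,525),interpolation=cv2.INTER_CUBIC);cv2.imwrite('pics/d.png',A);print(u-44,v-50)
E
```

```text
0 [[522.0, 327.0], [445.0, 317.0]]
13 [[524.0, 318.0], [447.0, 309.0]]
26 [[527.0, 310.0], [449.0, 301.0]]
40 [[530.0, 301.0], [450.0, 291.0]]
0 [364.73032167 250.90563111]
19 [365.34021177 244.28141073]
29 [365.66507131 240.75300273]
320 200
```

View pics/d.png

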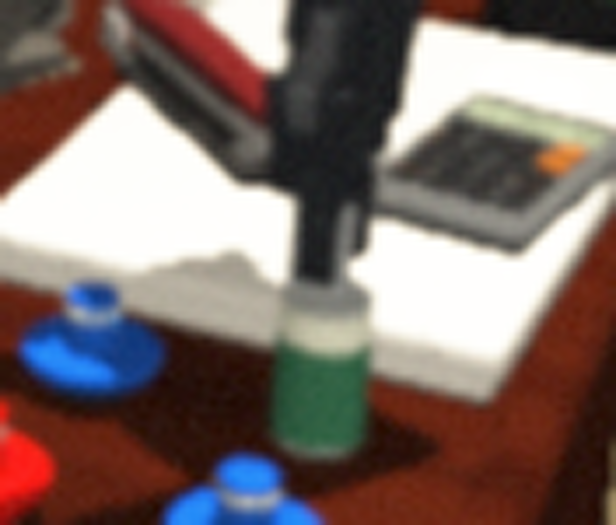

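The crop shows the closed fingertips ending just above the cell top (row 240), although the reported TCP is at z=30. So the real tips sit about 30 mm short of the reported TCP. I'll open, go lower and close again as a test.

{"name": "servo_tool", "arguments": {
  "motion": [
    [50,0,0,0,0,0,0],
    [50,0,0,0,0,0,0],
    [50,3,0,0,0,0,0],
    [50,0,0,5,0,0,0],
    [50,0,0,8,0,0,0],
    [50,0,0,5,0,0,0],
    [25,0,0,0,0,0,0],
    [25,0,0,0,0,0,0],
    [25,0,0,0,0,0,0],
    [25,0,0,0,0,0,0]
  ],
  "force": 40
}}

```text
time: 5.75
tool_pos: [540.3, -333.2, 9.9]
tcp_rot: [-179.7, -0.2, 90.1]
ft_force: [0.3, -0.1, -0.1]
finger_gap: 30.3
```

```bash
python3 - <<'E'
from h import *
s=sense();print(s['ft_force'],s['wrist_torque'],s['finger_gap'])
im,cam=grab('scene');b=im[190:280,310:420]
cv2.imwrite('pics/e.png',cv2.resize(b,(660,540),interpolation=cv2.INTER_CUBIC))
E
```

```text
[ 0.28079079 -0.10562469 -0.0951831 ] [ 0.04158776  0.02692443 -0.0128707 ] 30.34019675297051
```

View pics/e.png

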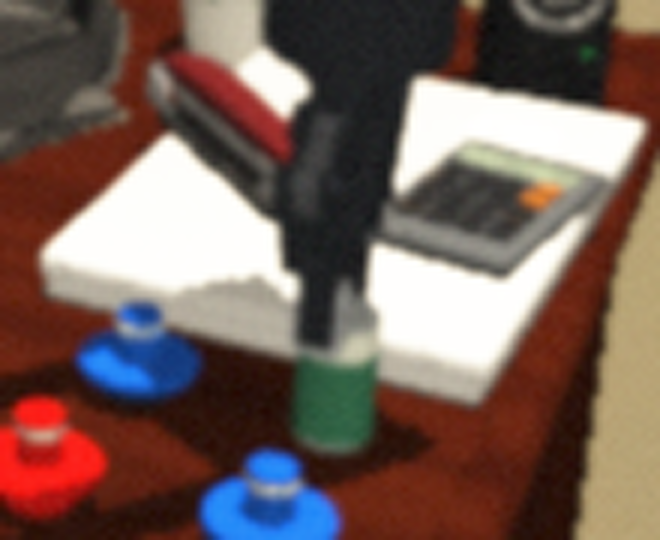

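{"name": "servo_tool", "arguments": {
  "motion": [
    [25,0,0,-5,0,0,0],
    [25,0,0,-15,0,0,0],
    [25,0,0,-25,0,0,0],
    [25,0,0,-30,0,0,0],
    [25,5,0,-30,0,0,0],
    [25,15,0,-20,0,0,0],
    [25,25,0,0,0,0,0],
    [25,35,0,0,0,0,0],
    [25,35,0,0,0,0,0],
    [25,35,0,0,0,0,0]
  ],
  "force": 60
}}

```text
time: 6.8
tool_pos: [541.6, -184.7, 151.7]
tcp_rot: [179.8, 0.0, 89.7]
ft_force: [1.0, -0.0, -1.2]
finger_gap: 29.6
```

```bash
python3 -c "
from h import *
tool((526,-38),140)"
```

```text
tcp [ 541.6 -184.7  151.7] yaw 89.66 shift [146.6 -16.5  11.5]
```

{"name": "servo_tool", "arguments": {
  "motion": [
    [25,30,-4,0,0,0,0],
    [25,30,-4,0,0,0,0],
    [25,25,-4,0,0,0,0],
    [25,15,-3,0,0,0,0],
    [25,8,0,0,0,0,0],
    [25,0,0,0,0,0,0],
    [25,0,0,0,0,0,0],
    [25,0,0,0,0,0,0]
  ]
}}

```text
time: 7.6
tool_pos: [528.5, -70.5, 159.8]
tcp_rot: [179.3, 0.2, 89.9]
ft_force: [-0.3, 0.1, -0.8]
finger_gap: 29.2
```

```bash
python3 - <<'E'
from h import *
tool((526,-38),130)
im,cam=grab('wrist','w5');print(sense()['finger_gap'])
for k in blobs(im,'orange',100): print(cv2.boundingRect(k),circ(cam,k,88))
print(proj(cam,[[456.6,-31.4,88],[526,-38,88],[595.4,-44.7,88]]))
tool((526,-38),130)
E
```

```text
tcp [528.5 -70.5 159.8] yaw 89.87 shift [32.5 -2.9 29.7]
29.39281589576232
(323, 147, 57, 57) [592.8 -41.2  48.7  49.8 592.8 -41.1  50.5]
(244, 139, 57, 58) [524.  -34.7  48.9  49.3 524.  -34.7  50.2]
(163, 132, 59, 59) [455.2 -28.3  48.9  49.6 455.  -28.4  50.7]
[[193.67500021 165.01612544]
 [274.41499877 172.32783565]
 [353.4506619  179.59823205]]
tcp [528.5 -70.6 159.8] yaw 89.86 shift [32.7 -2.9 29.7]
```

View pics/w5.png

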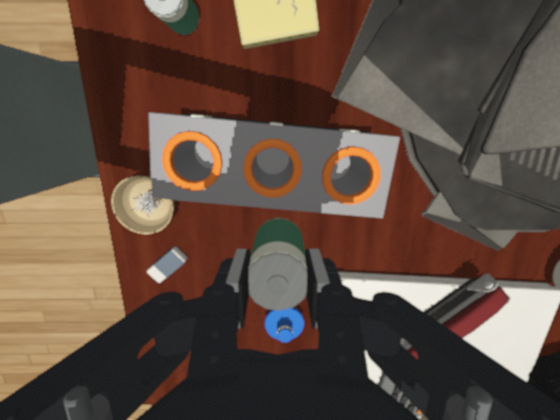

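The view shows the cell held at (278,275), the three collars at (193,161), (273,168) and (351,175), all wells empty, and cell A at (175,10).

```bash
python3 - <<'E'
from h import *
im,cam=grab('wrist');p,R=pose()
h=cv2.cvtColor(im,cv2.COLOR_BGR2HSV)
print(h[240:316:4,278].tolist())
print(h[280,240:316:4].tolist())
print('TCP+49 px',proj(cam,[p+[0,0,s] for s in(39,49)]),'r px at 5mm', proj(cam,[p+[0,16.5,49],p+[0,-16.5,49]]))
E
```

```text
[[66, 61, 84], [30, 25, 132], [28, 25, 132], [30, 19, 132], [40, 6, 128], [42, 10, 130], [36, 10, 128], [38, 8, 129], [45, 8, 130], [38, 9, 114], [38, 8, 126], [45, 8, 126], [40, 6, 126], [42, 10, 127], [36, 10, 127], [36, 10, 129], [38, 8, 131], [45, 8, 132], [106, 176, 215]]
[[0, 0, 30], [130, 33, 23], [40, 9, 86], [38, 8, 130], [45, 8, 126], [30, 8, 127], [36, 10, 129], [38, 9, 116], [45, 8, 127], [45, 8, 125], [38, 8, 129], [45, 8, 126], [38, 8, 126], [38, 8, 132], [40, 12, 132], [36, 10, 132], [38, 8, 130], [0, 0, 31], [80, 29, 26]]
TCP+49 px [[279.66059062 267.52528169]
 [280.04586199 277.1413169 ]] r px at 5mm [[280.06706327 247.11702842]
 [280.02601853 305.24271408]]
```

{"name": "servo_tool", "arguments": {
  "motion": [
    [25,15,-3,0,0,0,0],
    [25,15,-1,5,0,0,0],
    [25,9,0,12,0,0,0],
    [25,0,0,15,0,0,0],
    [25,0,0,8,0,0,0],
    [25,0,0,0,0,0,0],
    [25,0,0,0,0,0,0]
  ]
}}

```text
time: 8.4
tool_pos: [523.1, -29.0, 113.4]
tcp_rot: [179.6, 0.1, 89.8]
ft_force: [-1.0, 0.1, -1.1]
finger_gap: 29.4
```

```bash
python3 - <<'E'
from h import *
im,cam=grab('wrist','w6')
for k in blobs(im,'orange',100): print(cv2.boundingRect(k),circ(cam,k,88))
tool((524.1,-31.8),115);print(sense()['tcp_rot'])
E
```

```text
(337, 208, 66, 62) [592.6 -40.5  48.9  51.2 592.7 -40.4  52. ]
(247, 200, 66, 49) [523.9 -33.9  45.9  47.  524.1 -33.5  50.3]
(154, 192, 68, 64) [455.5 -27.2  49.   50.4 455.3 -27.1  51. ]
tcp [523.1 -29.  113.4] yaw 89.8 shift [-2.8  1.  -1.6]
[1.79559318e+02 1.28208216e-01 8.97981910e+01]
```

View pics/w6.png

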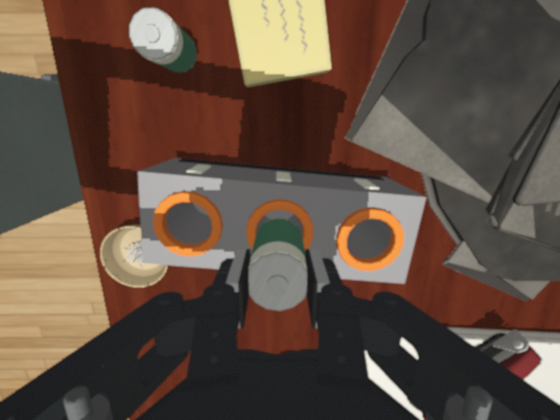

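{"name": "servo_tool", "arguments": {
  "motion": [
    [25,-2.3,0.9,0,0,0,0],
    [25,0,0,0,0,0,0],
    [25,0,0,6,0,0,0],
    [25,0,0,6,0,0,0],
    [25,0,0,5,0,0,0],
    [25,0,0,0,0,0,0]
  ]
}}

```text
time: 9.05
tool_pos: [525.6, -32.9, 96.7]
tcp_rot: [179.4, 0.2, 89.7]
ft_force: [0.4, -0.3, -1.0]
finger_gap: 29.8
```

```bash
python3 - <<'E'
from h import *
tool((524.0,-31.3),62);s=sense();print(s['ft_force'],s['wrist_torque'])
E
```

```text
tcp [525.6 -32.9  96.7] yaw 89.71 shift [ 1.7 -2.  34.7]
[ 0.35992106 -0.26876816 -0.98744956] [ 0.02930352 -0.0164301   0.00904617]
```

{"name": "servo_tool", "arguments": {
  "motion": [
    [25,1.2,-1.3,0,0,0,0],
    [25,0,0,0,0,0,0],
    [25,0,0,0,0,0,0],
    [25,0,0,4,0,0,0],
    [25,0,0,4,0,0,0],
    [25,0,0,0,0,0,0]
  ]
}}

```text
time: 9.65
tool_pos: [524.4, -31.4, 88.2]
tcp_rot: [179.4, 0.2, 89.7]
ft_force: [-0.5, -0.1, -1.6]
finger_gap: 29.3
```

```bash
python3 - <<'E'
from h import *
tool((524.0,-31.3),62);s=sense();print(s['ft_force'],s['wrist_torque'])
E
```

```text
tcp [524.4 -31.4  88.2] yaw 89.73 shift [ 0.2 -0.7 26.2]
[-0.48638752 -0.112382   -1.60957435] [0.01947879 0.04801825 0.04967926]
```

{"name": "servo_tool", "arguments": {
  "motion": [
    [25,0,0,6,0,0,0],
    [25,0,0,7,0,0,0],
    [25,0,0,6,0,0,0],
    [25,0,0,3,0,0,0],
    [25,0,0,0,0,0,0]
  ]
}}

```text
time: 10.15
tool_pos: [524.0, -31.4, 63.4]
tcp_rot: [179.4, 0.2, 89.7]
ft_force: [-1.0, -0.3, -0.8]
finger_gap: 29.4
```

```bash
python3 - <<'E'
from h import *
tool((524.0,-31.3),62);s=sense();print(s['ft_force'],s['wrist_torque'])
E
```

```text
tcp [524.  -31.4  63.4] yaw 89.72 shift [ 0.1 -0.1  1.4]
[-1.01556674 -0.3144281  -0.81306209] [ 0.02654076  0.0422364  -0.02806324]
```

{"name": "servo_tool", "arguments": {
  "motion": [
    [50,0,0,0,0,0,0],
    [50,0,0,0,0,0,0],
    [50,0,0,-15,0,0,0],
    [50,0,0,-25,0,0,0],
    [50,0,0,-25,0,0,0],
    [50,20,-20,-20,0,0,0],
    [50,30,-30,0,0,0,0],
    [50,30,-25,0,0,0,0],
    [50,15,-10,0,0,0,0],
    [50,0,0,0,0,0,0]
  ]
}}

```text
time: 11.15
tool_pos: [440.5, 66.4, 163.6]
tcp_rot: [178.6, 0.1, 89.6]
ft_force: [-0.6, -0.6, 0.1]
finger_gap: 50.0
```

```bash
python3 - <<'E'
from h import *
im,cam=grab('wrist','w7');print(cam[2])
try:
  r=disc(im,cam,(434,97),59);print(r);tool(r[2][:2],10)
except Exception as e: print(e)
for k in blobs(im,'green',60)+blobs(im,'blue',60): print(cv2.boundingRect(k),circ(cam,k,16))
im=grab('top')[0][160:290,130:400]
cv2.imwrite('pics/t7.png',cv2.resize(im,(800,385),interpolation=cv2.INTER_CUBIC))
E
```

```text
[435.84424311 142.05091582 342.38800783]
((np.int64(268), np.int64(168)), (251, 140, 36, 37), array([434.2, 106.6,  34. ,  34.8, 434.1, 106.7,  35.6]))
tcp [441.3  65.7 163.9] yaw 89.56 shift [ 41.3 -11.4 153.5]
(217, 23, 52, 59) [409.1 207.7  50.9  51.7 408.9 207.5  52.8]
```

View pics/w7.png

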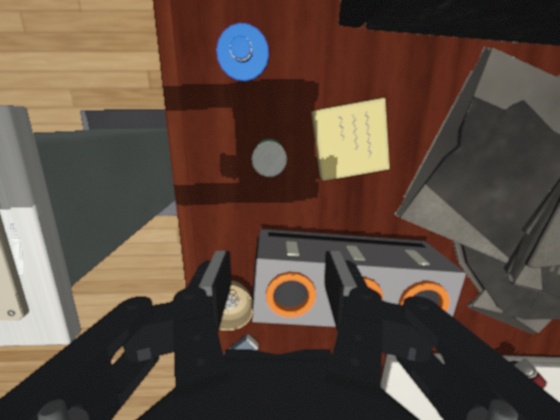

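The view shows cell A at (269,158), a blue cap at (242,51) and the sticky pad at (350,140). I'll level the tool, let it settle and measure again.

{"name": "servo_tool", "arguments": {
  "motion": [
    [50,0,-5,5,0,0.02,0],
    [50,0,0,10,0,0,0],
    [50,0,0,10,0,0,0],
    [50,0,0,0,0,0,0],
    [50,0,0,0,0,0,0],
    [50,0,0,0,0,0,0]
  ]
}}

```text
time: 11.85
tool_pos: [437.7, 62.1, 135.1]
tcp_rot: [178.7, -1.0, 89.3]
ft_force: [-0.1, 0.9, -0.7]
finger_gap: 49.6
```

```bash
python3 - <<'E'
from h import *
for i in range(2):
  im,cam=grab('wrist');print(cam[2],sense()['tcp_rot'],sense()['qd'].round(2))
  r=disc(im,cam,(434,104),59);print(r);tool(r[2][:2],10)
  for k in blobs(im,'blue',60): print(cv2.boundingRect(k),circ(cam,k,16))
im,cam=grab('top')
for k in blobs(im,'blue',60): print(circ(cam,k,18))
print(disc(im,cam,(435.7,99.6),59,win=12,smax=60,vmin=120))
E
```

```text
[433.78551764 134.08189128 315.34814747] [178.7076965   -1.02610787  89.28511401] [ 0.3  -0.25 -0.22 -0.01 -0.07 -0.02]
((np.int64(271), np.int64(162)), (252, 139, 40, 41), array([434.3, 106.5,  33.7,  34.8, 434.4, 106.5,  35.5]))
tcp [437.8  62.1 135.2] yaw 89.29 shift [ 42.1  -6.9 125.8]
(214, 12, 57, 63) [409.2 207.8  51.   51.6 409.2 207.8  52.5]
[433.82847788 134.10757612 315.46223091] [178.67807265  -1.02853354  89.29541479] [ 0.25 -0.43 -0.24  0.04 -0.04 -0.01]
((np.int64(271), np.int64(162)), (253, 139, 39, 41), array([434.3, 106.5,  33.6,  34.9, 434.5, 106.5,  35.6]))
tcp [438.   62.2 135.5] yaw 89.3 shift [ 42.   -7.1 126.1]
(214, 12, 57, 64) [409.1 207.7  51.   51.7 409.1 207.7  52.5]
[ 444.  -340.3   50.6   51.1  443.8 -340.3   53.2]
[ 539.8 -254.1   50.6   51.9  539.7 -254.3   53.6]
((np.int64(195), np.int64(252)), (192, 253, 6, 12), array([421.8, 100.3,  12.2,  26.6, 423. ,  99.5,  25.4]))
```

{"name": "servo_tool", "arguments": {
  "motion": [
    [50,0,0,0,0.022,-0.018,0],
    [50,0,0,0,0,0,0],
    [50,0,0,0,0,0,0],
    [50,0,0,0,0,0,0]
  ]
}}

```text
time: 12.4
tool_pos: [438.8, 62.6, 136.7]
tcp_rot: [179.8, -0.0, 89.3]
ft_force: [-0.7, -0.6, 0.7]
finger_gap: 49.8
```

```bash
python3 - <<'E'
from h import *
im,cam=grab('wrist','w8');print(cam[2],sense()['tcp_rot'],sense()['qd'].round(2))
r=disc(im,cam,(434,104),59);print(r);tool(r[2][:2],10)
for k in blobs(im,'blue',60): print(cv2.boundingRect(k),circ(cam,k,16))
for k in blobs(im,'orange',60): print(cv2.boundingRect(k),circ(cam,k,88))
im,cam=grab('scene')
for k in blobs(im,'blue',20)+blobs(im,'green',20): print(cv2.boundingRect(k),circ(cam,k,16))
print(proj(cam,[[434.3,106,0],[434.3,106,30],[435,98,0],[435,98,30],[409,207.7,18],[410,202,18]]))
print(grab('top')[1][2])
E
```

```text
[438.22373223 137.77445046 315.72473838] [ 1.79796075e+02 -1.38775443e-02  8.93419993e+01] [-0.09 -0.03  0.05 -0.18  0.09  0.15]
((np.int64(272), np.int64(161)), (253, 137, 40, 42), array([434.3, 106.7,  33.7,  35.1, 434.3, 106.9,  35.9]))
tcp [438.8  62.6 136.7] yaw 89.34 shift [ 44.   -5.5 126.7]
(216, 10, 57, 64) [409.1 207.8  50.9  51.6 409.2 207.7  52.4]
(434, 295, 39, 34) [599.6 -30.1  22.6  44.1 597.4 -32.9  50.1]
(378, 290, 18, 14) [535.5 -15.5   7.1  19.5 536.  -14.9  21.6]
(269, 284, 54, 48) [454.1 -26.   48.5  50.6 454.  -26.   51.4]
(343, 265, 24, 20) [ 444.4 -339.4   49.1   76.2  448.4 -338.5   81.2]
(323, 240, 21, 17) [ 540.7 -253.2   48.7   80.6  545.  -251.    86.6]
(153, 226, 20, 16) [413.5 210.7  48.   92.4 417.7 214.4  97.8]
(40, 129, 28, 5) [1168.9 1746.4   98.7  263.6 1179.3 1733.9  229.6]
(0, 72, 100, 50) [ 1787.2 -3030.1  3435.  17399.   2418.1  4118.   4625. ]
(192, 233, 12, 13) [432.1 102.3  32.4  75.5 430.7 102.3  72.3]
[[197.29022133 243.22765831]
 [196.28301989 233.68385369]
 [199.77343306 243.7154337 ]
 [198.79161145 234.15303094]
 [162.07187294 234.06883616]
 [163.87622075 234.3211794 ]]
[458.08750085 -70.21794499 984.75755869]
```

{"name": "servo_tool", "arguments": {
  "motion": [
    [50,20,-3,0,0,0,0],
    [50,20,-2,10,0,0,0],
    [50,3,0,20,0,0,0],
    [50,0,0,20,0,0,0],
    [50,0,0,15,0,0,0],
    [50,0,0,0,0,0,0],
    [50,0,0,0,0,0,0]
  ]
}}

```text
time: 13.25
tool_pos: [435.4, 107.0, 71.3]
tcp_rot: [179.6, -0.1, 89.3]
ft_force: [-0.4, -0.7, -0.2]
finger_gap: 50.1
```

```bash
python3 - <<'E'
from h import *
im,cam=grab('wrist')
r=disc(im,cam,(434,104),59,win=40);print(r);tool((r[2][0],r[2][1]-1),10);print(sense()['tcp_rot'])
E
```

```text
((np.int64(276), np.int64(236)), (253, 198, 49, 57), array([434.2, 110.6,  33.5,  42.2, 434. , 111.8,  44. ]))
tcp [435.3 106.9  71.3] yaw 89.26 shift [ 2.6 -1.6 61.3]
[ 1.79574351e+02 -7.28099197e-02  8.92593003e+01]
```

{"name": "servo_tool", "arguments": {
  "motion": [
    [50,-0.5,-1,10,0,0,0],
    [50,0,0,18,0,0,0],
    [50,0,0,18,0,0,0],
    [50,0,0,12,0,0,0],
    [50,0,0,2,0,0,0],
    [25,0,0,0,0,0,0],
    [25,0,0,0,0,0,0],
    [25,0,0,0,0,0,0],
    [25,0,0,0,0,0,0],
    [25,0,0,0,0,0,0]
  ],
  "force": 60
}}

```text
time: 14.3
tool_pos: [440.1, 106.6, 14.5]
tcp_rot: [179.0, -0.2, 89.2]
ft_force: [0.5, 0.9, -0.3]
finger_gap: 29.0
```

```bash
python3 -c "
from h import *
tool((454.5,-26),150)"
```

```text
tcp [440.1 106.6  14.5] yaw 89.2 shift [-132.    18.7 -135.6]
```

{"name": "servo_tool", "arguments": {
  "motion": [
    [25,0,0,-5,0,0,0],
    [25,0,0,-20,0,0,0],
    [25,0,0,-30,0,0,0],
    [25,0,0,-30,0.017,0,0],
    [25,-10,2,-30,0,0,0],
    [25,-30,4,0,0,0,0],
    [25,-30,4,0,0,0,0],
    [25,-25,2,0,0,0,0],
    [25,-10,0,0,0,0,0],
    [25,0,0,0,0,0,0]
  ]
}}

```text
time: 15.3
tool_pos: [449.6, -1.9, 138.6]
tcp_rot: [179.7, -0.1, 89.4]
ft_force: [-0.8, 1.1, -1.1]
finger_gap: 29.1
```

{"name": "servo_tool", "arguments": {
  "motion": [
    [25,0,0,0,0,0,0],
    [25,0,0,0,0,0,0]
  ]
}}

```text
time: 15.5
tool_pos: [449.4, -0.7, 138.7]
tcp_rot: [179.7, -0.2, 89.3]
ft_force: [0.1, -0.0, -1.1]
finger_gap: 29.0
```

```bash
python3 - <<'E'
from h import *
im,cam=grab('wrist','w9');p,R=pose();h=cv2.cvtColor(im,cv2.COLOR_BGR2HSV)
print(sense()['tcp_rot'],sense()['finger_gap'])
for k in blobs(im,'orange',60): print(cv2.boundingRect(k),circ(cam,k,88))
q=proj(cam,[p+R@[0,0,-44.5],p+R@[16.5,0,-44.5],p+R@[-16.5,0,-44.5]]);print(q)
u=int(q[0,0]);print([(v,*h[v,u][1:].tolist()) for v in range(240,316,3)])
tool((454.3,-27.2),120)
E
```

```text
[ 1.79751517e+02 -1.65751842e-01  8.93551478e+01] 29.428691114707824
(413, 230, 60, 54) [592.  -40.3  49.   51.8 592.  -40.2  52.5]
(335, 224, 58, 53) [522.9 -33.5  48.6  50.2 523.1 -33.4  50.9]
(290, 218, 24, 31) [470.7 -16.1  10.   31.9 469.2 -16.1  33.2]
[[278.94557159 272.38603348]
 [279.00090345 243.03137112]
 [278.89365689 299.92783089]]
[(240, 25, 131), (243, 21, 133), (246, 9, 115), (249, 10, 126), (252, 10, 126), (255, 8, 128), (258, 10, 128), (261, 8, 127), (264, 8, 127), (267, 9, 109), (270, 10, 126), (273, 10, 125), (276, 8, 125), (279, 8, 126), (282, 10, 126), (285, 10, 126), (288, 10, 128), (291, 8, 129), (294, 8, 132), (297, 10, 130), (300, 8, 127), (303, 139, 97), (306, 188, 95), (309, 178, 96), (312, 178, 96), (315, 189, 96)]
tcp [449.4  -0.6 138.6] yaw 89.36 shift [-26.6   5.1  18.6]
```

{"name": "servo_tool", "arguments": {
  "motion": [
    [25,-15,3,0,0,0,0],
    [25,-9,2,5,0,0,0],
    [25,0,0,12,0,0,0],
    [25,0,0,10,0,0,0],
    [25,0,0,0,0,0,0],
    [25,0,0,0,0,0,0]
  ]
}}

```text
time: 16.15
tool_pos: [453.0, -21.1, 107.3]
tcp_rot: [179.9, -0.3, 89.6]
ft_force: [1.2, -0.2, -1.7]
finger_gap: 29.3
```

```bash
python3 - <<'E'
from h import *
tool((454.2,-26.2),100);s=sense();print(s['ft_force'],s['tcp_rot'])
E
```

```text
tcp [453.  -21.1 107.3] yaw 89.6 shift [-5.1  1.3  7.3]
[ 1.15555535 -0.20837054 -1.71903351] [179.94660022  -0.28210634  89.5974269 ]
```

{"name": "servo_tool", "arguments": {
  "motion": [
    [25,-4,1,0,0,0,0],
    [25,0,0,0,0,0,0],
    [25,0,0,0,0,0,0],
    [25,-0.5,0,3,0,0,0],
    [25,0,0,0,0,0,0],
    [25,0,0,0,0,0,0]
  ]
}}

```text
time: 16.75
tool_pos: [454.7, -25.6, 105.0]
tcp_rot: [179.9, -0.3, 89.6]
ft_force: [0.1, 0.4, -1.3]
finger_gap: 29.0
```

```bash
python3 - <<'E'
from h import *
tool((454.2,-26.2),100);s=sense();print(s['ft_force'],s['tcp_rot'])
E
```

```text
tcp [454.7 -25.6 105. ] yaw 89.62 shift [-0.6 -0.5  5. ]
[ 0.08863799  0.37304305 -1.2937031 ] [179.85402694  -0.27820447  89.61989534]
```

{"name": "servo_tool", "arguments": {
  "motion": [
    [25,-0.5,-0.4,4,0,0,0],
    [25,0,0,5,0,0,0],
    [25,0,0,5,0,0,0],
    [25,0,0,3,0,0,0],
    [25,0,0,0,0,0,0]
  ]
}}

```text
time: 17.25
tool_pos: [457.1, -27.8, 91.8]
tcp_rot: [179.5, -0.1, 89.6]
ft_force: [0.5, -0.1, -1.5]
finger_gap: 29.0
```

```bash
python3 - <<'E'
from h import *
tool((454.2,-26.2),65);s=sense();print(s['ft_force'],s['tcp_rot'])
E
```

```text
tcp [457.1 -27.8  91.8] yaw 89.63 shift [ 1.5 -3.1 26.8]
[ 0.50689148 -0.0859447  -1.47007883] [ 1.79507345e+02 -8.92454648e-02  8.96262168e+01]
```

{"name": "servo_tool", "arguments": {
  "motion": [
    [25,1,-2,0,0.006,0,0],
    [25,0,0,0,0,0,0],
    [25,0,0,4,0,0,0],
    [25,0,0,5,0,0,0],
    [25,0,0,4,0,0,0],
    [25,0,0,0,0,0,0]
  ]
}}

```text
time: 17.85
tool_pos: [455.8, -26.6, 76.9]
tcp_rot: [179.8, -0.1, 89.6]
ft_force: [2.6, -0.2, -1.6]
finger_gap: 29.0
```

```bash
python3 - <<'E'
from h import *
tool((454.7,-26.2),65);s=sense();print(s['ft_force'],s['tcp_rot'])
E
```

```text
tcp [455.8 -26.6  76.9] yaw 89.62 shift [ 0.4 -1.1 11.9]
[ 2.56020053 -0.17228582 -1.64632832] [ 1.79775242e+02 -8.60850868e-02  8.96232724e+01]
```

{"name": "servo_tool", "arguments": {
  "motion": [
    [25,0,0.5,4,0,0,0],
    [25,0,0,4,0,0,0],
    [25,0,0,0,0,0,0],
    [50,0,0,0,0,0,0],
    [50,0,0,0,0,0,0],
    [50,0,0,-10,0,0,0],
    [50,0,0,-25,0,0,0],
    [50,-5,5,-25,0,0,0],
    [50,-10,15,-20,0,0,0],
    [50,-5,15,0,0,0,0]
  ]
}}

```text
time: 18.85
tool_pos: [488.6, -46.4, 152.9]
tcp_rot: [-179.9, -0.1, 89.7]
ft_force: [0.7, 0.1, 1.2]
finger_gap: 50.2
```

{"name": "servo_tool", "arguments": {
  "motion": [
    [50,-15,15,-10,0,0,0],
    [50,-15,5,0,0,0,0],
    [50,0,0,0,0,0,0],
    [50,0,0,0,0,0,0],
    [50,0,0,0,0,0,0]
  ]
}}

```text
time: 19.35
tool_pos: [509.9, -78.4, 166.1]
tcp_rot: [179.9, -0.1, 89.6]
ft_force: [0.2, -0.2, -0.3]
finger_gap: 50.3
```

```bash
python3 - <<'E'
from h import *
s=sense();print(s['tool_pos'],s['tcp_rot'])
im,cam=grab('wrist')
for k in blobs(im,'orange',60): print(cv2.boundingRect(k),circ(cam,k,88))
for z in (67,6):print(proj(cam,[[454.3,-27.2,z],[524,-34,z],[593,-41,z]]))
cv2.imwrite('pics/w10.png',im[100:300])
im2,cam=grab('top')
for k in blobs(im2,'blue',60): print('top',circ(cam,k,18))
b=im2[170:280,140:400]
cv2.imwrite('pics/w10.png',np.vstack([im[80:330],cv2.resize(b,(560,237),interpolation=cv2.INTER_CUBIC)]))
E
```

```text
[509.94072381 -78.43732291 166.08869936] [ 1.79931645e+02 -1.26108473e-01  8.96496834e+01]
(344, 137, 57, 57) [592.8 -41.4  49.   49.7 592.9 -41.4  50.8]
(266, 130, 57, 57) [523.9 -34.8  48.9  49.2 523.8 -34.8  50.1]
(189, 123, 55, 56) [455.8 -28.1  47.1  47.7 455.8 -28.   48.4]
[[218.75607098 148.36057475]
 [292.71444774 155.22518935]
 [364.90848726 162.21043225]]
[[229.02451007 143.69634947]
 [289.97561799 149.3856456 ]
 [349.61947273 155.1890982 ]]
top [411.7 204.1  50.9  51.6 411.5 204.   53.8]
top [ 444.  -340.4   50.4   51.5  444.4 -340.6   53.3]
top [ 536.8 -266.5   23.7   52.8  538.5 -259.2   50.5]
```

View pics/w10.png

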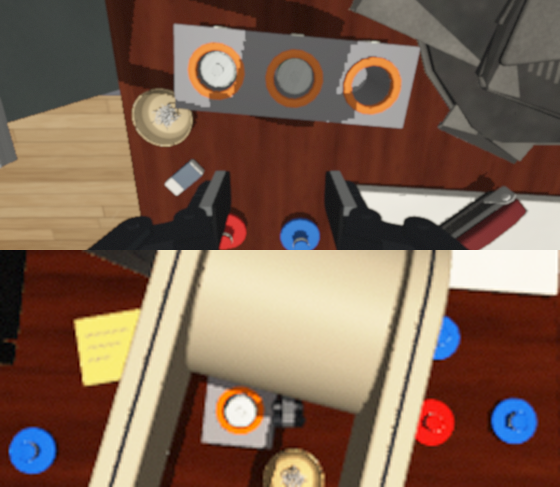

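The wells now hold two white cell tops, at (218,68) and (294,76) in the crop, sitting concentric with the collars. The far well is empty and the three caps are still in place. Next I'll go for the cap at about (538,-252).

{"name": "servo_tool", "arguments": {
  "motion": [
    [40,-25,5,0,0,0,0],
    [40,-35,7,0,0,0,0],
    [40,-35,7,0,0,0,0],
    [40,-35,7,10,0,0,0],
    [40,-25,2,15,0,0,0],
    [40,-10,0,15,0,0,0],
    [40,0,0,10,0,0,0],
    [40,0,0,0,0,0,0],
    [40,0,0,0,0,0,0],
    [40,0,0,0,0,0,0]
  ],
  "force": 40
}}

```text
time: 20.45
tool_pos: [536.1, -240.1, 111.7]
tcp_rot: [-179.9, -0.4, 90.2]
ft_force: [-0.4, -0.8, 0.0]
finger_gap: 40.2
```

```bash
python3 - <<'E'
from h import *
s=sense();print(s['tcp_rot'])
im,cam=grab('wrist','w11')
for k in blobs(im,'blue',60): c=circ(cam,k,15);print(cv2.boundingRect(k),c);tool(c[:2],0)
E
```

```text
[-179.91017944   -0.37839705   90.15773639]
(167, 267, 39, 36) [ 435.1 -330.1   28.8   51.9  438.7 -335.5   53.6]
tcp [ 536.3 -240.1  111.9] yaw 90.16 shift [ -90.4 -101.4  111.5]
(254, 187, 53, 51) [ 537.8 -251.6   50.9   51.6  537.7 -251.6   52.7]
tcp [ 536.3 -240.1  111.9] yaw 90.16 shift [-12.2   1.5 111.9]
```

{"name": "servo_tool", "arguments": {
  "motion": [
    [40,-8,1,0,0,0,0],
    [40,-3,0.5,10,0,0,0],
    [40,0,0,20,0,0,0],
    [40,0,0,20,0,0,0],
    [40,0,0,20,0,0,0],
    [40,0,0,15,0,0,0],
    [40,0,0,3,0,0,0],
    [40,0,0,0,0,0,0],
    [40,0,0,0,0,0,0]
  ]
}}

```text
time: 21.4
tool_pos: [541.4, -253.0, 22.8]
tcp_rot: [179.7, -0.1, 90.3]
ft_force: [-0.5, -0.6, 1.2]
finger_gap: 40.2
```

```bash
python3 - <<'E'
from h import *
s=sense();print(s['tcp_rot'],s['ft_force']);tool((537.8,-251.8),-8)
im,cam=grab('wrist')
p,R=pose();print(proj(cam,[[537.8,-251.8,40],[537.8,-251.8,18],p]))
for k in blobs(im,'blue',60): c=circ(cam,k,15);print(cv2.boundingRect(k),c)
cv2.imwrite('pics/w12.png',cv2.resize(im[160:360,130:430],(750,500)))
E
```

```text
[ 1.79690428e+02 -1.43329526e-01  9.02522833e+01] [-0.54143946 -0.63252635  1.18838824]
tcp [ 541.4 -253.    22.8] yaw 90.25 shift [ 1.2 -3.7 30.8]
[[273.04128225 248.30226977]
 [273.33506898 234.81970449]
 [278.95884924 239.55064929]]
(123, 348, 15, 14) [ 424.1 -354.     5.4   17.2  424.6 -354.8   16.9]
(236, 196, 75, 73) [ 537.8 -251.8   51.3   52.4  537.7 -251.9   53.2]
```

View pics/w12.png

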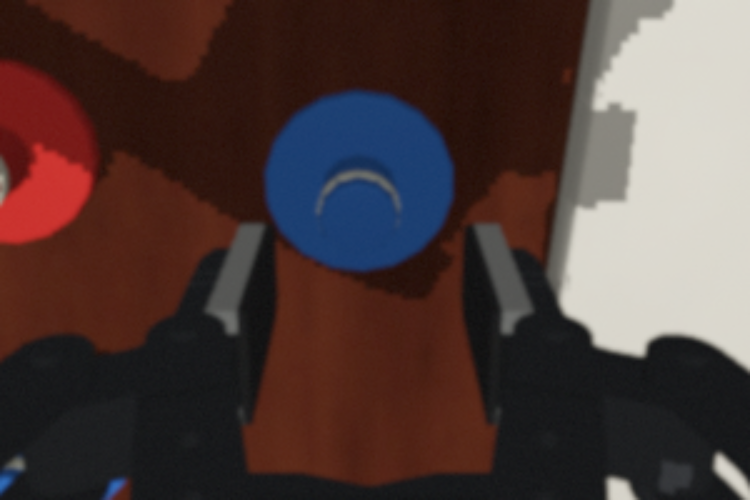

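The crop shows the blue cap at (359,180) between and just ahead of the open fingers, with the red one off to the left. I'll centre on it and go lower, watching for contact.

{"name": "servo_tool", "arguments": {
  "motion": [
    [40,1,-3.5,0,0.005,0,0],
    [40,0,0,8,0,0,0],
    [40,0,-1,8,0,0,0],
    [40,0,0,6,0,0,0],
    [40,0,0,0,0,0,0],
    [40,0,0,0,0,0,0]
  ]
}}

```text
time: 22.05
tool_pos: [538.4, -252.9, 1.7]
tcp_rot: [179.8, -0.0, 90.3]
ft_force: [-0.2, -0.2, -0.3]
finger_gap: 39.9
```

```bash
python3 - <<'E'
from h import *
s=sense();print(s['tcp_rot'],s['ft_force']);tool((537.8,-251.8),-12)
E
```

```text
[ 1.79768788e+02 -7.66218898e-03  9.02617084e+01] [-0.24987952 -0.17644593 -0.29931387]
tcp [ 538.4 -252.9    1.7] yaw 90.26 shift [ 1.1 -0.6 13.7]
```

{"name": "servo_tool", "arguments": {
  "motion": [
    [30,1,-0.5,4,0,0,0],
    [30,0,-0.5,4,0,0,0],
    [30,0,0,3,0,0,0],
    [30,0,0,0,0,0,0],
    [30,0,0,0,0,0,0]
  ]
}}

```text
time: 22.55
tool_pos: [537.4, -251.9, -10.3]
tcp_rot: [179.8, -0.0, 90.3]
ft_force: [-0.3, -0.4, -0.7]
finger_gap: 30.1
```

```bash
python3 - <<'E'
from h import *
s=sense();print(s['tcp_rot'],s['ft_force']);tool((537.8,-251.8),-12)
E
```

```text
[ 1.79766584e+02 -5.24103201e-03  9.02657395e+01] [-0.25200935 -0.41009565 -0.67727409]
tcp [ 537.4 -251.9  -10.3] yaw 90.27 shift [0.1 0.4 1.7]
```

{"name": "servo_tool", "arguments": {
  "motion": [
    [10,0,0,0,0,0,0],
    [10,0,0,0,0,0,0],
    [10,0,0,0,0,0,0],
    [10,0,0,0,0,0,0],
    [10,0,0,0,0,0,0]
  ],
  "force": 60
}}

```text
time: 23.05
tool_pos: [537.7, -252.1, -9.8]
tcp_rot: [179.7, 0.0, 90.3]
ft_force: [1.2, 0.3, -1.8]
finger_gap: 17.0
```

```bash
python3 - <<'E'
from h import *
s=sense();print(s['tcp_rot'],s['ft_force'],s['finger_gap']);tool((593.3,-41),140)
im,cam=grab('scene');u,v=proj(cam,[[537.8,-251.8,18]])[0].astype(int)
cv2.imwrite('pics/s13.png',cv2.resize(im[v-50:v+25,u-45:u+55],(800,600),interpolation=cv2.INTER_CUBIC))
E
```

```text
[1.79729637e+02 1.65566055e-02 9.02624987e+01] [ 1.20213165  0.26360226 -1.75412058] 17.012693793893803
tcp [ 537.7 -252.1   -9.8] yaw 90.26 shift [ 210.8   57.2 -149.6]
```

View pics/s13.png

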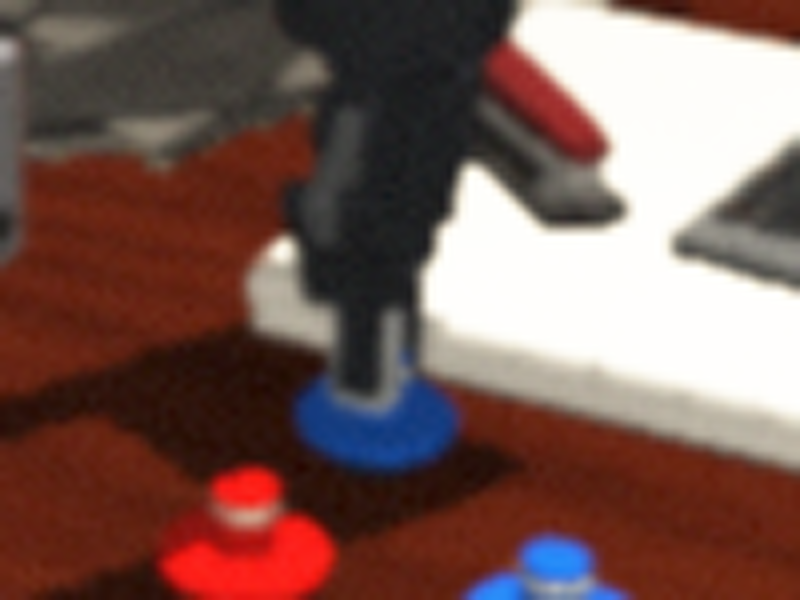

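The crop shows the knob gripped between the fingertips just above the flange. Gap 17 mm is consistent with the 20 mm knob, given the same roughly 3 mm under-reading seen on the cells. I'm lifting it and carrying it to the far well.

{"name": "servo_tool", "arguments": {
  "motion": [
    [10,0,0,-5,0,0,0],
    [10,0,0,-20,0,0,0],
    [10,0,0,-30,0,0,0],
    [10,0,0,-35,0,0,0],
    [10,15,5,-35,0,0,0],
    [10,30,9,-5,0,0,0],
    [10,35,9,0,0,0,0],
    [10,35,9,0,0,0,0],
    [10,35,9,0,0,0,0],
    [10,20,6,0,0,0,0]
  ]
}}

```text
time: 24.1
tool_pos: [584.8, -79.5, 130.4]
tcp_rot: [179.5, 0.0, 89.9]
ft_force: [0.2, -0.8, -1.7]
finger_gap: 17.0
```

{"name": "servo_tool", "arguments": {
  "motion": [
    [10,5,2,0,0,0,0],
    [10,0,0,0,0,0,0],
    [10,0,0,0,0,0,0],
    [10,0,0,0,0,0,0]
  ]
}}

```text
time: 24.5
tool_pos: [587.3, -73.3, 131.5]
tcp_rot: [179.5, 0.1, 90.1]
ft_force: [0.5, -0.3, -0.4]
finger_gap: 17.4
```

```bash
cat >> h.py <<'E'
def st(xy,z):
    s=sense();print('rot',s['tcp_rot'].round(2),'F',s['ft_force'].round(1),'gap',round(s['finger_gap'],1),'t',s['time']);tool(xy,z)
E
python3 - <<'E'
from h import *
st((593.4,-41.5),85)
im,cam=grab('wrist')
for k in blobs(im,'orange',60): print(cv2.boundingRect(k),circ(cam,k,88))
E
```

```text
rot [1.7947e+02 7.0000e-02 9.0050e+01] F [ 0.5 -0.3 -0.4] gap 17.4 t 24.5
tcp [587.3 -73.3 131.5] yaw 90.05 shift [31.9  5.7 46.5]
(521, 312, 26, 45) [ 827.1 -195.2   12.3   54.6  828.1 -188.2   49.6]
(271, 297, 15, 56) [ 587.1 -177.7   10.    67.5  588.7 -176.5   60.5]
(435, 251, 19, 25) [ 729.1 -113.6   12.2   20.7  729.2 -114.    23.9]
(499, 248, 31, 43) [ 791.4 -122.4   15.3   39.7  792.4 -120.2   41.2]
(167, 247, 11, 40) [ 496.9 -113.9    7.    34.7  495.2 -116.8   36.9]
(462, 244, 24, 44) [ 756.7 -122.4   13.9   44.2  756.8 -116.9   41.9]
(501, 241, 13, 17) [ 781.2 -102.2    8.3   15.8  780.7 -101.2   15.6]
(527, 234, 18, 15) [802.8 -93.9  11.6  13.3 802.6 -93.   15.5]
(393, 231, 41, 53) [ 700.5 -109.9   33.2   50.6  697.  -108.9   53.2]
(44, 224, 63, 121) [ 415.6 -132.4   35.5  114.8  405.4 -137.   119. ]
(195, 217, 54, 81) [ 537.  -101.4   29.1   88.4  541.4 -111.    82.9]
(162, 213, 25, 43) [504.  -83.4  17.6  35.8 501.7 -86.9  38.6]
(108, 211, 45, 117) [ 459.8 -128.8   32.1  106.8  457.  -122.2  115.9]
(371, 176, 21, 63) [668.1 -61.1  13.8  51.5 663.5 -64.8  52. ]
(25, 149, 23, 50) [402.2 -35.2  10.3  43.  399.2 -37.3  37.9]
(254, 147, 65, 64) [593.6 -41.4  49.1  49.4 593.5 -41.4  50.3]
(165, 138, 65, 65) [525.  -34.8  48.8  49.6 524.8 -34.9  50.7]
(75, 129, 65, 64) [457.8 -27.9  47.1  47.5 457.8 -27.9  48.5]
(327, 127, 30, 153) [640.8 -91.7  17.3 158.4 640.1 -65.8 127.2]
(137, 73, 47, 36) [502.9  21.4  21.5  35.  503.9  22.4  35.4]
(255, 0, 15, 73) [576.4  56.8   8.4  50.5 577.6  56.4  43.4]
(129, 0, 46, 48) [502.6  65.   24.7  30.6 503.3  64.7  36.5]
(46, 0, 22, 31) [440.9  69.7  12.6  18.9 440.8  68.7  20.8]
```

{"name": "servo_tool", "arguments": {
  "motion": [
    [10,18,3,0,0.008,0,0],
    [10,12,2,5,0,0,0],
    [10,0,0,12,0,0,0],
    [10,0,-1,12,0,0,0],
    [10,0,0,10,0,0,0],
    [10,0,0,0,0,0,0],
    [10,0,0,0,0,0,0]
  ]
}}

```text
time: 25.25
tool_pos: [589.0, -47.8, 86.7]
tcp_rot: [-179.9, 0.1, 89.7]
ft_force: [-0.4, -0.4, -0.5]
finger_gap: 17.3
```

```bash
python3 - <<'E'
from h import *
st((593.6,-41.7),80)
im,cam=grab('wrist');print(cv2.cvtColor(im,cv2.COLOR_BGR2HSV)[20:400:60,40:560:130].tolist()) 
E
```

```text
rot [-1.7986e+02  1.3000e-01  8.9730e+01] F [-0.4 -0.4 -0.5] gap 17.3 t 25.25
tcp [589.  -47.8  86.7] yaw 89.73 shift [6.1 4.6 6.6]
[[[6, 175, 115], [29, 69, 255], [6, 167, 99], [18, 16, 78]], [[8, 161, 76], [6, 162, 66], [30, 15, 99], [23, 19, 105]], [[7, 160, 78], [7, 169, 92], [8, 162, 74], [35, 18, 86]], [[17, 169, 255], [30, 3, 95], [13, 185, 192], [23, 23, 98]], [[20, 69, 211], [10, 4, 196], [40, 6, 124], [19, 25, 165]], [[6, 166, 126], [108, 27, 48], [0, 0, 57], [7, 170, 129]], [[100, 36, 43], [100, 33, 47], [108, 27, 47], [90, 17, 45]]]
```

{"name": "servo_tool", "arguments": {
  "motion": [
    [10,5.3,4,0,0,0,0],
    [10,0,0,0,0,0,0],
    [10,0,0,0,0,0,0],
    [10,0,0,3,0,0,0],
    [10,0,0,0,0,0,0]
  ]
}}

```text
time: 25.8
tool_pos: [594.8, -42.3, 85.3]
tcp_rot: [180.0, 0.2, 89.7]
ft_force: [-0.3, -0.3, -0.2]
finger_gap: 17.4
```

```bash
python3 -c "
from h import *
st((593.6,-41.7),70)"
```

```text
rot [1.7996e+02 1.6000e-01 8.9730e+01] F [-0.3 -0.3 -0.2] gap 17.4 t 25.8
tcp [594.8 -42.3  85.3] yaw 89.73 shift [ 0.6 -1.2 15.3]
```

{"name": "servo_tool", "arguments": {
  "motion": [
    [10,0.3,-1,4,0,0,0],
    [10,0,0,4,0,0,0],
    [10,0,-0.4,4,0,0,0],
    [10,0,0,3,0,0,0],
    [10,0,0,0,0,0,0]
  ]
}}

```text
time: 26.3
tool_pos: [592.9, -42.1, 68.6]
tcp_rot: [180.0, 0.2, 89.7]
ft_force: [0.2, -0.7, -1.1]
finger_gap: 17.1
```

```bash
python3 -c "
from h import *
st((593.6,-41.7),62)"
```

```text
rot [1.800e+02 1.600e-01 8.972e+01] F [ 0.2 -0.7 -1.1] gap 17.1 t 26.3
tcp [592.9 -42.1  68.6] yaw 89.72 shift [0.4 0.7 6.6]
```

{"name": "servo_tool", "arguments": {
  "motion": [
    [10,0,0.5,2,0,0,0],
    [10,0,0,2,0,0,0],
    [10,0,0,2,0,0,0],
    [10,0,0,2,0,0,0]
  ],
  "force": 100
}}

```text
time: 26.7
tool_pos: [593.7, -42.2, 63.0]
tcp_rot: [180.0, 0.2, 89.7]
ft_force: [-4.3, -0.1, 7.3]
finger_gap: 15.8
```

```bash
python3 -c "
from h import *
st((593.6,-41.7),62)"
```

```text
rot [1.7998e+02 1.7000e-01 8.9730e+01] F [-4.3 -0.1  7.3] gap 15.8 t 26.7
tcp [593.7 -42.2  63. ] yaw 89.73 shift [ 0.5 -0.1  1. ]
```

{"name": "servo_tool", "arguments": {
  "motion": [
    [10,0,-0.4,2,0,0,0],
    [10,0,0,2,0,0,0],
    [10,0,0,2,0,0,0]
  ]
}}

```text
time: 27.0
tool_pos: [594.0, -42.2, 60.7]
tcp_rot: [179.9, 0.2, 89.7]
ft_force: [-8.3, 1.4, 16.6]
finger_gap: 15.6
```

```bash
python3 -c "
from h import *
st((593.6,-41.7),62)"
```

```text
rot [179.9    0.19  89.74] F [-8.3  1.4 16.6] gap 15.6 t 27.0
tcp [594.  -42.2  60.7] yaw 89.74 shift [ 0.5 -0.4 -1.3]
```

{"name": "servo_tool", "arguments": {
  "motion": [
    [10,0,-0.8,3,0,0,0],
    [10,0,0,3,0,0,0]
  ]
}}

```text
time: 27.2
tool_pos: [594.4, -42.3, 60.6]
tcp_rot: [179.8, 0.2, 89.7]
ft_force: [-12.8, 2.2, 23.7]
finger_gap: 15.9
```

```bash
python3 -c "
from h import *
st((593.6,-41.7),62)"
```

```text
rot [179.77   0.21  89.75] F [-12.8   2.2  23.7] gap 15.9 t 27.2
tcp [594.4 -42.3  60.6] yaw 89.75 shift [ 0.6 -0.8 -1.4]
```

{"name": "servo_tool", "arguments": {
  "motion": [
    [34,0,-1,-0.5,0,0,0],
    [34,0,0,0,0,0,0],
    [34,0,0,0,0,0,0],
    [34,0,0,-15,0,0,0],
    [34,0,0,-25,0,0,0],
    [40,0,0,-30,0,0,0],
    [40,-25,-13,-10,0,0,0],
    [40,-38,-20,0,0,0,0],
    [40,-40,-22,0,0,0,0],
    [40,-40,-22,0,0,0,0]
  ],
  "force": 60
}}

```text
time: 28.2
tool_pos: [517.5, -184.3, 151.3]
tcp_rot: [179.4, 0.3, 90.3]
ft_force: [1.0, 0.1, -0.7]
finger_gap: 40.2
```

{"name": "servo_tool", "arguments": {
  "motion": [
    [40,-40,-22,0,0,0,0],
    [40,-40,-22,0,0,0,0],
    [40,-25,-14,0,0,0,0],
    [40,-10,-5,0,0,0,0],
    [40,0,0,0,0,0,0],
    [40,0,0,0,0,0,0],
    [40,0,0,0,0,0,0]
  ]
}}

```text
time: 28.9
tool_pos: [451.7, -307.6, 157.5]
tcp_rot: [179.2, 0.5, 90.0]
ft_force: [-0.1, 1.0, -0.7]
finger_gap: 39.8
```

```bash
python3 - <<'E'
from h import *
st((442,-338),10)
im,cam=grab('wrist','w14')
for k in blobs(im,'blue',100): c=circ(cam,k,15);print(cv2.boundingRect(k),c);tool(c[:2],10)
im,cam=grab('top','t14')
for k in blobs(im,'blue',60): print('top',circ(cam,k,18),cv2.boundingRect(k))
for k in blobs(im,'blue',60): print('top@101',circ(cam,k,89)[:4])
E
```

```text
rot [179.15   0.5   89.98] F [-0.1  1.  -0.7] gap 39.8 t 28.9
tcp [ 451.7 -307.6  157.5] yaw 89.98 shift [-29.1 -11.8 147.6]
(246, 193, 45, 43) [ 441.9 -338.1   51.3   51.6  442.  -338.1   52.7]
tcp [ 451.8 -307.4  157.5] yaw 90.01 shift [-29.4 -12.1 147.6]
top [411.7 204.1  50.9  51.6 411.5 204.   53.8] (144, 252, 22, 22)
top [ 444.2 -340.2   49.7   51.3  443.8 -340.4   53.2] (368, 239, 21, 21)
top [606.1 -42.5  52.   52.6 606.1 -42.6  54.4] (246, 173, 22, 22)
top@101 [415.1 184.   47.1  47.8]
top@101 [ 445.2 -320.4   46.1   47.5]
top@101 [595.2 -44.5  48.1  48.8]
```

{"name": "servo_tool", "arguments": {
  "motion": [
    [40,-15,-6,0,0.014,0.008,0],
    [40,-10,-4,10,0,0,0],
    [40,-2,-1,20,0,0,0],
    [40,0,0,25,0,0,0],
    [40,0,-1,25,0,0,0],
    [40,0,0,25,0,0,0],
    [40,0,-1,20,0,0,0],
    [40,0,0,5,0,0,0],
    [40,0,0,0,0,0,0],
    [40,0,0,0,0,0,0]
  ]
}}

```text
time: 30.0
tool_pos: [437.2, -337.5, 18.4]
tcp_rot: [-179.9, -0.1, 90.2]
ft_force: [-0.4, 0.1, 0.3]
finger_gap: 40.0
```

```bash
python3 - <<'E'
from h import *
im,cam=grab('wrist')
for k in blobs(im,'blue',400): c=circ(cam,k,15);print(cv2.boundingRect(k),c)
st((441.8,-338.1),-10)
E
```

```text
(248, 201, 76, 73) [ 441.7 -338.2   50.6   52.2  441.9 -338.3   52.7]
rot [-1.7989e+02 -4.0000e-02  9.0220e+01] F [-0.  -0.7  0. ] gap 40.1 t 30.05
tcp [ 437.5 -337.7   18.7] yaw 90.22 shift [-0.4  4.4 28.7]
```

{"name": "servo_tool", "arguments": {
  "motion": [
    [40,-0.4,4.2,0,0,0,0],
    [40,0,0,7,0,0,0],
    [40,0,0,8,0,0,0],
    [40,0,0,6,0,0,0],
    [40,0,0,0,0,0,0],
    [40,0,0,0,0,0,0]
  ]
}}

```text
time: 30.65
tool_pos: [444.5, -340.1, -0.6]
tcp_rot: [179.9, 0.2, 90.2]
ft_force: [0.3, -0.1, -0.1]
finger_gap: 40.2
```

```bash
python3 -c "
from h import *
st((441.8,-338.2),-10)"
```

```text
rot [179.85   0.2   90.24] F [ 0.3 -0.1 -0.1] gap 40.2 t 30.65
tcp [ 444.5 -340.1   -0.6] yaw 90.24 shift [ 1.9 -2.7  9.4]
```

{"name": "servo_tool", "arguments": {
  "motion": [
    [34,1.5,-2.2,0,0,0,0],
    [34,0,0,3,0,0,0],
    [34,0,0,4,0,0,0],
    [34,0,0,2,0,0,0],
    [34,0,0,0,0,0,0],
    [10,0,0,0,0,0,0],
    [10,0,0,0,0,0,0],
    [10,0,0,0,0,0,0],
    [10,0,0,0,0,0,0],
    [10,0,0,0,0,0,0]
  ]
}}

```text
time: 31.65
tool_pos: [442.2, -338.6, -10.0]
tcp_rot: [179.8, 0.2, 90.2]
ft_force: [-0.1, 0.3, -1.2]
finger_gap: 17.0
```

```bash
python3 -c "
from h import *
st((524.3,-34.8),130)"
```

```text
rot [179.83   0.22  90.24] F [-0.1  0.3 -1.2] gap 17.0 t 31.65
tcp [ 442.2 -338.6  -10. ] yaw 90.24 shift [ 302.9   83.8 -140.9]
```

{"name": "servo_tool", "arguments": {
  "motion": [
    [10,0,0,-5,0,0,0],
    [10,0,0,-20,0,0,0],
    [10,0,0,-30,0,0,0],
    [10,0,0,-35,0,0,0],
    [10,15,4,-35,0,0,0],
    [10,30,8,-5,0,0,0],
    [10,40,11,0,0,0,0],
    [10,40,11,0,0,0,0],
    [10,40,11,0,0,0,0],
    [10,40,11,0,0,0,0]
  ]
}}

```text
time: 32.65
tool_pos: [498.2, -131.4, 129.3]
tcp_rot: [179.6, 0.3, 89.7]
ft_force: [1.2, 0.1, -0.3]
finger_gap: 17.0
```

{"name": "servo_tool", "arguments": {
  "motion": [
    [10,30,8,0,0,0,0],
    [10,20,5,0,0,0,0],
    [10,10,3,0,0,0,0],
    [10,0,0,0,0,0,0],
    [10,0,0,0,0,0,0],
    [10,0,0,0,0,0,0]
  ]
}}

```text
time: 33.25
tool_pos: [515.8, -65.5, 131.3]
tcp_rot: [179.5, 0.3, 90.0]
ft_force: [0.1, 0.5, -0.3]
finger_gap: 17.4
```

```bash
python3 -c "
from h import *
st((524.4,-35.2),85)
im,cam=grab('wrist')
for k in blobs(im,'orange',1200): print(cv2.boundingRect(k),circ(cam,k,88))"
```

```text
rot [179.45   0.35  90.04] F [ 0.1  0.5 -0.3] gap 17.4 t 33.25
tcp [515.8 -65.5 131.3] yaw 90.04 shift [30.5  8.2 46.2]
(257, 148, 64, 64) [523.9 -34.5  49.2  49.4 523.8 -34.5  50.2]
(169, 140, 63, 62) [456.  -27.6  47.4  47.5 456.  -27.8  48.5]
```

{"name": "servo_tool", "arguments": {
  "motion": [
    [10,16,5,0,0.009,0.005,0],
    [10,14,4,5,0,0,0],
    [10,0,0,12,0,0,0],
    [10,0,0,12,0,0,0],
    [10,0,0,10,0,0,0],
    [10,0,0,0,0,0,0],
    [10,0,0,0,0,0,0]
  ]
}}

```text
time: 34.0
tool_pos: [523.8, -35.5, 86.7]
tcp_rot: [-179.8, 0.0, 89.8]
ft_force: [0.0, 0.5, -0.1]
finger_gap: 16.8
```

```bash
python3 -c "
from h import *
st((524.2,-35.0),85)"
```

```text
rot [-1.798e+02  4.000e-02  8.984e+01] F [ 0.   0.5 -0.1] gap 16.8 t 34.0
tcp [523.8 -35.5  86.7] yaw 89.84 shift [0.5 0.4 1.7]
```

{"name": "servo_tool", "arguments": {
  "motion": [
    [10,0.3,0,4,0,0,0],
    [10,0,-0.4,4,0,0,0],
    [10,0,-0.4,4,0,0,0],
    [10,0,0,4,0,0,0],
    [10,0,0,0,0,0,0]
  ]
}}

```text
time: 34.5
tool_pos: [523.4, -35.9, 70.2]
tcp_rot: [-179.9, 0.1, 89.8]
ft_force: [-0.6, -0.5, -1.0]
finger_gap: 17.5
```

```bash
python3 -c "
from h import *
st((524.2,-35.0),66)"
```

```text
rot [-1.7989e+02  7.0000e-02  8.9800e+01] F [-0.6 -0.5 -1. ] gap 17.5 t 34.5
tcp [523.4 -35.9  70.2] yaw 89.8 shift [0.9 0.8 4.2]
```

{"name": "servo_tool", "arguments": {
  "motion": [
    [10,0.7,0.6,2,0,0,0],
    [10,0,0,2,0,0,0],
    [10,0,0,2,0,0,0],
    [10,0,0,2,0,0,0],
    [10,0,0,2,0,0,0],
    [10,0,-0.3,2,0,0,0]
  ],
  "force": 100
}}

```text
time: 35.1
tool_pos: [524.7, -35.3, 61.1]
tcp_rot: [-180.0, 0.1, 89.8]
ft_force: [-3.0, 0.5, 8.0]
finger_gap: 15.4
```

```bash
python3 -c "
from h import *
st((524.2,-35.0),60.5)"
```

```text
rot [-1.7998e+02  1.0000e-01  8.9810e+01] F [-3.   0.5  8. ] gap 15.4 t 35.1
tcp [524.7 -35.3  61.1] yaw 89.81 shift [ 0.3 -0.5  0.6]
```

{"name": "servo_tool", "arguments": {
  "motion": [
    [10,0,-0.5,2,0,0,0],
    [10,0,0,3,0,0,0],
    [10,0,0,3,0,0,0]
  ]
}}

```text
time: 35.4
tool_pos: [525.2, -35.3, 60.6]
tcp_rot: [180.0, 0.1, 89.8]
ft_force: [-17.2, 3.1, 29.8]
finger_gap: 16.0
```

```bash
python3 -c "
from h import *
st((524.2,-35.0),60.5)"
```

```text
rot [1.7995e+02 1.3000e-01 8.9850e+01] F [-17.2   3.1  29.8] gap 16.0 t 35.4
tcp [525.2 -35.3  60.6] yaw 89.85 shift [ 0.3 -1.   0.1]
```

{"name": "servo_tool", "arguments": {
  "motion": [
    [34,0,-1,-0.5,0,0,0],
    [34,0,0,0,0,0,0],
    [34,0,0,0,0,0,0],
    [34,0,0,-15,0,0,0],
    [34,0,0,-25,0,0,0],
    [40,0,0,-30,0,0,0],
    [40,15,-20,-10,0,0,0],
    [40,30,-30,0,0,0,0],
    [40,35,-30,0,0,0,0],
    [40,35,-20,0,0,0,0]
  ],
  "force": 60
}}

```text
time: 36.4
tool_pos: [425.1, 79.6, 150.3]
tcp_rot: [179.6, 0.2, 89.4]
ft_force: [0.3, 1.0, 0.2]
finger_gap: 39.8
```

{"name": "servo_tool", "arguments": {
  "motion": [
    [40,40,-10,0,0,0,0],
    [40,30,0,0,0,0,0],
    [40,15,0,0,0,0,0],
    [40,5,0,0,0,0,0],
    [40,0,0,0,0,0,0],
    [40,0,0,0,0,0,0],
    [40,0,0,0,0,0,0]
  ]
}}

```text
time: 37.1
tool_pos: [414.1, 175.4, 155.8]
tcp_rot: [179.3, 0.0, 89.7]
ft_force: [-0.6, 0.3, 0.3]
finger_gap: 40.2
```

```bash
python3 - <<'E'
from h import *
st((409,207.8),10)
im,cam=grab('wrist','w15')
for k in blobs(im,'blue',100): c=circ(cam,k,15);print(cv2.boundingRect(k),c);tool(c[:2],10)
im,cam=grab('top','t15')
for k in blobs(im,'blue',60): print('top',circ(cam,k,18)[:4],circ(cam,k,89)[:4],cv2.boundingRect(k))
E
```

```text
rot [1.7928e+02 5.0000e-02 8.9660e+01] F [-0.6  0.3  0.3] gap 40.2 t 37.1
tcp [414.1 175.4 155.8] yaw 89.66 shift [ 32.5  -7.1 145.7]
(373, 370, 28, 31) [ 570.1 -106.    28.7   61.5  566.7 -110.4   65.1]
tcp [414.1 175.3 155.8] yaw 89.64 shift [-280.2  155.9  148. ]
(249, 138, 47, 48) [409.2 207.8  50.8  51.2 409.1 207.7  52.2]
tcp [414.1 175.3 155.8] yaw 89.64 shift [ 32.6  -6.9 145.7]
top [411.3 204.1  50.1  51. ] [414.7 183.9  46.4  47.2] (144, 252, 22, 22)
top [531.7 -35.   52.4  52.7] [526.3 -37.6  48.6  48.8] (243, 203, 22, 22)
top [606.2 -42.4  52.2  52.7] [595.3 -44.4  48.4  48.8] (246, 173, 22, 22)
```

{"name": "servo_tool", "arguments": {
  "motion": [
    [40,18,-4,0,0.012,0,0],
    [40,12,-2,10,0,0,0],
    [40,2,-1,20,0,0,0],
    [40,0,0,25,0,0,0],
    [40,0,0,25,0,0,0],
    [40,0,0,25,0,0,0],
    [40,0,0,15,0,0,0],
    [40,0,0,5,0,0,0],
    [40,0,0,0,0,0,0],
    [40,0,0,0,0,0,0]
  ]
}}

```text
time: 38.2
tool_pos: [406.6, 205.4, 21.9]
tcp_rot: [-180.0, 0.2, 89.4]
ft_force: [-0.7, -0.7, -0.2]
finger_gap: 40.2
```

```bash
python3 - <<'E'
from h import *
im,cam=grab('wrist')
for k in blobs(im,'blue',400): c=circ(cam,k,15);print(cv2.boundingRect(k),c)
st((409.2,207.8),-10)
E
```

```text
(245, 195, 75, 73) [409.2 207.5  50.9  52.2 409.  207.5  53.1]
rot [1.7998e+02 1.5000e-01 8.9400e+01] F [-0.7  0.2  0.1] gap 40.2 t 38.25
tcp [406.8 205.5  22.2] yaw 89.4 shift [ 2.5  2.3 32.2]
```

{"name": "servo_tool", "arguments": {
  "motion": [
    [40,2,2,0,0,0,0],
    [40,0,0,7,0,0,0],
    [40,0,0,8,0,0,0],
    [40,0,0,7,0,0,0],
    [40,0,0,0,0,0,0],
    [40,0,0,0,0,0,0]
  ]
}}

```text
time: 38.85
tool_pos: [411.5, 208.5, 0.8]
tcp_rot: [179.7, 0.0, 89.4]
ft_force: [0.4, 0.3, 0.0]
finger_gap: 40.3
```

```bash
python3 -c "
from h import *
st((409.2,207.6),-10)"
```

```text
rot [1.797e+02 5.000e-02 8.940e+01] F [0.4 0.3 0. ] gap 40.3 t 38.85
tcp [411.5 208.5   0.8] yaw 89.4 shift [-0.9 -2.3 10.8]
```

{"name": "servo_tool", "arguments": {
  "motion": [
    [34,-0.7,-2,0,0,0,0],
    [34,0,0,4,0,0,0],
    [34,0,0,4,0,0,0],
    [34,0,-0.3,2.5,0,0,0],
    [34,0,0,0,0,0,0],
    [10,0,0,0,0,0,0],
    [10,0,0,0,0,0,0],
    [10,0,0,0,0,0,0],
    [10,0,0,0,0,0,0],
    [10,0,0,0,0,0,0]
  ]
}}

```text
time: 39.85
tool_pos: [409.2, 207.8, -10.2]
tcp_rot: [179.7, 0.0, 89.4]
ft_force: [0.0, 0.1, 0.4]
finger_gap: 17.2
```

```bash
python3 -c "
from h import *
st((455.5,-28),130)"
```

```text
rot [1.7968e+02 3.0000e-02 8.9390e+01] F [0.  0.1 0.4] gap 17.2 t 39.85
tcp [409.2 207.8 -10.2] yaw 89.39 shift [-235.4   49.5 -139.8]
```

{"name": "servo_tool", "arguments": {
  "motion": [
    [10,0,0,-5,0,0,0],
    [10,0,0,-20,0,0,0],
    [10,0,0,-30,0,0,0],
    [10,0,0,-35,0,0,0],
    [10,-10,3,-35,0,0,0],
    [10,-30,6,-5,0,0,0],
    [10,-40,8,0,0,0,0],
    [10,-40,8,0,0,0,0],
    [10,-40,8,0,0,0,0],
    [10,-30,6,0,0,0,0]
  ]
}}

```text
time: 40.85
tool_pos: [446.4, 14.3, 130.0]
tcp_rot: [179.4, 0.1, 89.9]
ft_force: [-0.2, 0.4, -0.6]
finger_gap: 17.2
```

{"name": "servo_tool", "arguments": {
  "motion": [
    [10,-15,3,0,0,0,0],
    [10,-5,0,0,0,0,0],
    [10,0,0,0,0,0,0],
    [10,0,0,0,0,0,0],
    [10,0,0,0,0,0,0]
  ]
}}

```text
time: 41.35
tool_pos: [449.6, -8.9, 131.5]
tcp_rot: [179.4, 0.1, 89.6]
ft_force: [-0.4, 0.8, -1.1]
finger_gap: 17.3
```

```bash
python3 -c "
from h import *
st((455.2,-28),90)"
```

```text
rot [1.7935e+02 8.0000e-02 8.9610e+01] F [-0.4  0.8 -1.1] gap 17.3 t 41.35
tcp [449.6  -8.9 131.5] yaw 89.61 shift [-19.    5.2  41.6]
```

{"name": "servo_tool", "arguments": {
  "motion": [
    [10,-12,3,0,0.011,0,0],
    [10,-6,2,5,0,0,0],
    [10,0,0,12,0,0,0],
    [10,0,0,12,0,0,0],
    [10,0,0,8,0,0,0],
    [10,0,0,0,0,0,0],
    [10,0,0,0,0,0,0]
  ]
}}

```text
time: 42.05
tool_pos: [453.4, -25.8, 89.4]
tcp_rot: [-179.8, 0.0, 89.8]
ft_force: [1.3, -0.6, 0.3]
finger_gap: 17.1
```

```bash
python3 -c "
from h import *
st((455.2,-28),85)
im,cam=grab('wrist')
for k in blobs(im,'orange',600): print(cv2.boundingRect(k),circ(cam,k,88))"
```

```text
rot [-1.7978e+02  2.0000e-02  8.9820e+01] F [ 1.3 -0.6  0.3] gap 17.1 t 42.05
tcp [453.4 -25.8  89.4] yaw 89.82 shift [-2.2  1.9  4.4]
(142, 204, 30, 98) [369.8 -33.5  10.8  91.9 367.2 -38.   72.7]
(176, 89, 36, 98) [402.1  38.2  21.4  65.3 402.2  38.7  58.1]
(124, 78, 30, 100) [369.6  43.8  10.5  79.3 368.4  44.7  57.5]
(401, 40, 30, 132) [533.7  51.1   8.4  79.4 536.7  55.6  72.5]
(271, 0, 54, 80) [465.7  89.7  30.4  35.5 467.8  90.3  42.2]
(180, 0, 29, 59) [406.7  96.6  14.5  33.9 407.7  97.4  30.1]
(112, 0, 24, 44) [369.6 101.7  10.6  24.5 369.9 101.6  21.6]
```

{"name": "servo_tool", "arguments": {
  "motion": [
    [10,-2,1.7,0,0,0,0],
    [10,0,0,2,0,0,0],
    [10,0,0,4,0,0,0],
    [10,0,0,4,0,0,0],
    [10,0,0,3,0,0,0],
    [10,0,0,0,0,0,0]
  ]
}}

```text
time: 42.7
tool_pos: [456.3, -28.1, 76.8]
tcp_rot: [-179.9, 0.1, 89.8]
ft_force: [-0.1, 0.5, -0.5]
finger_gap: 17.3
```

```bash
python3 -c "
from h import *
st((455.2,-28),66)"
```

```text
rot [-1.7994e+02  5.0000e-02  8.9830e+01] F [-0.1  0.5 -0.5] gap 17.3 t 42.7
tcp [456.3 -28.1  76.8] yaw 89.83 shift [ 0.1 -1.1 10.8]
```

{"name": "servo_tool", "arguments": {
  "motion": [
    [10,0,-0.8,3,0,0,0],
    [10,0,0,3,0,0,0],
    [10,0,0,3,0,0,0],
    [10,0,0,2,0,0,0],
    [10,0,0,2,0,0,0],
    [10,0,-0.3,2,0,0,0],
    [10,0,0,2,0,0,0]
  ],
  "force": 100
}}

```text
time: 43.4
tool_pos: [455.7, -28.1, 60.4]
tcp_rot: [-180.0, 0.1, 89.8]
ft_force: [-13.4, 2.6, 31.0]
finger_gap: 15.9
```

```bash
python3 -c "
from h import *
st((455.2,-28),60.3)"
```

```text
rot [-1.7999e+02  6.0000e-02  8.9840e+01] F [-13.4   2.6  31. ] gap 15.9 t 43.4
tcp [455.7 -28.1  60.4] yaw 89.84 shift [ 0.1 -0.5  0.1]
```

{"name": "servo_tool", "arguments": {
  "motion": [
    [34,0,-0.5,-0.5,0,0,0],
    [34,0,0,0,0,0,0],
    [34,0,0,0,0,0,0],
    [34,0,0,-15,0,0,0],
    [34,0,0,-25,0,0,0],
    [40,0,0,-35,0,0,0],
    [40,-20,5,-20,0,0,0],
    [40,-35,10,0,0,0,0],
    [40,-40,10,0,0,0,0],
    [40,-10,5,0,0,0,0]
  ],
  "force": 40
}}

```text
time: 44.4
tool_pos: [485.3, -134.8, 158.8]
tcp_rot: [-180.0, 0.1, 90.1]
ft_force: [0.1, 0.1, 0.2]
finger_gap: 39.9
```

{"name": "servo_tool", "arguments": {
  "motion": [
    [40,-40,-10,0,0,0,0],
    [40,-40,-10,0,0,0,0],
    [40,-20,0,0,0,0,0],
    [40,0,0,0,0,0,0],
    [40,0,0,0,0,0,0]
  ]
}}

```text
time: 44.9
tool_pos: [464.8, -238.1, 156.9]
tcp_rot: [-179.9, -0.1, 90.0]
ft_force: [-0.6, 1.2, 0.1]
finger_gap: 40.1
```

```bash
python3 - <<'E'
from h import *
st((0,0),0)
im,cam=grab('top')
for k in blobs(im,'blue',60): print('top',circ(cam,k,89)[:4],cv2.boundingRect(k))
w,cam=grab('wrist')
for k in blobs(w,'blue',100): print('wrist',circ(cam,k,86)[:4],cv2.boundingRect(k))
s,_=grab('scene');a=cv2.resize(s[185:275,140:300],(800,450),interpolation=cv2.INTER_CUBIC)
cv2.imwrite('pics/f.png',a)
cv2.imwrite('pics/f2.png',np.hstack([im,w])[:, :]) 
E
```

```text
rot [-1.7989e+02 -6.0000e-02  8.9990e+01] F [-0.6  1.2  0.1] gap 40.1 t 44.9
tcp [ 464.8 -238.1  156.9] yaw 89.99 shift [ 237.9 -464.5  158. ]
top [457.4 -30.7  47.8  48.4] (240, 233, 22, 22)
top [526.4 -37.6  48.3  48.7] (243, 203, 22, 22)
top [595.3 -44.5  48.2  48.9] (246, 173, 22, 22)
```

View pics/f.png

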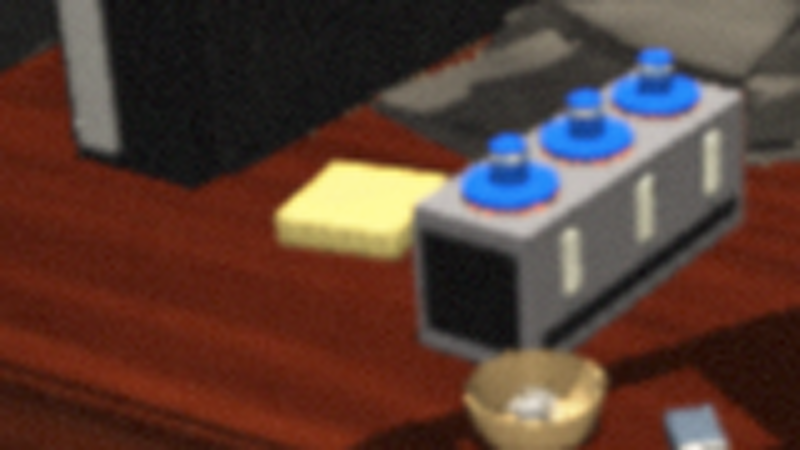

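```bash
python3 -c "
from bench import *
print(hand_in())"
```

```text
the job is handed in; nothing more can be done
None
```

I put both cells that were on the cabinet into wells, capped all three wells, pressed the collars home, and handed the job in at about 45 s. Only two cells were present, so they went into the near and middle wells and the far well is empty. I left the red look-alike alone.

**Last checks**
- **Cells:** after release the wrist view showed each cell top concentric with its collar and about where a cell on the floor should appear. I did not measure their depth separately.
- **Caps:** in the top view the caps sit about 0.2, 0.6 and 1.1 mm (far, middle, near) from the collar centres measured at the start. The scene view shows all three level, with only a thin rim of collar visible.
- **Collars:** each press ended in a hard stop at 24 to 31 N, against the 8 to 10 N the collars need. The stop height matched within 0.2 mm across all three.
- **Bystanders:** the sticky pad, clip dish and eraser look untouched in the last view. I did not recheck the stapler and calculator at the end.
- **Robot:** clear of everything, with the wrist force near zero.

**Disagreements**
- **Fingertips:** they sit about 30 mm above the stated TCP, so the first grasp closed over the top of a cell. I corrected the height for every later grasp.
- **Finger gap:** it reads about 3 mm less than the held diameter.
- **Cameras:** the top and wrist cameras differ by 2 to 6 mm on the same objects, and by up to about 9 mm on one cell where my top-view reading was rough. I worked from the wrist camera.

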